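Put the measuring cups away nested on one hook

TASK

The three steel measuring cups have dried on the drying rail. Hang them all on the one long hook of the wooden-footed stand, largest first, then the medium, then the small, mouths towards the hook's tip and each smaller cup slid well home inside the larger one, so that the set hangs as one nest. Leave them hanging still, and do not drop a cup or disturb the other things.

Things in the scene. Friction and masses are not known exactly. Their poses are not given: they have to be found in the camera images.
- cup_large: Largest steel measuring cup, 90 mm across, 48 mm deep, about 0.15 kg. Origin: its hanging point, inside the top of its wire loop handle. z runs up the handle; the mouth faces -x. The loop's top lies in the plane x = 0, the rim at x = -0.014, the bottom at x = +0.034. It starts on any one of the rail's 3 hooks, mouth to the front, and hangs within about 0.15 rad of level.
- cup_large_rim (a point): Centre of the large cup's mouth: 105 mm below its origin, 14 mm in front (same in all cups). Loop handle (same in all): two 6 mm wires, 34 mm wide over all in y, 22 mm inside, joined by a half-round top 6 mm above the origin; upright from 11 to 36 mm below the origin (grip there from above), then bent 14 mm forward and down to the rim, 62 mm below the origin in this cup.
- cup_medium: Middle measuring cup, 72 mm across, 39 mm deep, about 0.12 kg; origin, axes and loop as the large cup's; rim at x = -0.014, bottom at x = +0.025. It fits in the large cup with about 6 mm clearance all round; fully home, its loop lies against the large cup's loop, some 6 to 10 mm nearer the hook's tip.
- cup_medium_rim (a point): Centre of the medium cup's mouth: 105 mm below its origin along the handle and 14 mm in front (own x = -0.014, z = -0.105).
- cup_small: Smallest measuring cup, 56 mm across, 31 mm deep, about 0.09 kg; origin, axes and loop as the large cup's; rim at x = -0.014, bottom at x = +0.017. It fits in the medium cup with about 5 mm clearance all round; fully home, its loop lies against the medium cup's loop, some 6 to 10 mm nearer the hook's tip.
- cup_small_rim (a point): Centre of the small cup's mouth: 105 mm below its origin along the handle and 14 mm in front (own x = -0.014, z = -0.105).
- drying_rail: Fixed drying rail: white drip tray 134 x 336 mm, 18 mm high; dark 10 mm bar along y at x = 0.040, top z = 0.206; three 8 mm wire hooks to its front (-x). Origin on the table. Cups hang at x = 0, y = -0.105, 0, 0.105, z = 0.205. Each hook turns up from x = -0.006 to a tip at x = -0.020, z = 0.220: lift a cup about 25 mm, then draw it 40 mm or more to the front.
- stand: Fixed storage stand: dark round wooden foot 156 mm across, 20 mm high (centre at x = -0.030), a 10 mm steel post at the origin bent forward into one long level hook that points to the stand's -x. Origin on the table under the post.
- hook_root (a point): Above the stand's post, at the height of the top surface of the level hook rod (z = 0.205); axes as the stand's. The 10 mm rod runs level from x = -0.018 to -0.126 on y = 0. A cup hung mouth to -x meets the post with its bottom, so the large cup's loop can rest no nearer than about x = -0.041; further out leaves less rod for lowering the next cups on before sliding them home.
- hook_tip (a point): The upturned tip of the stand's hook, 139 mm in front of the post. This point is at the height of the rod's top surface; the tip's topmost point is 15 mm higher, so carry a loop over it some 25 mm above its resting height.
- mandarin: Loose mandarin, 58 mm, on the table; leave it alone.
- mug: Loose white mug, 93 mm high; leave it alone.
- spice_jar: Loose spice jar with a black cap, 105 mm high; leave it alone.
- kitchen_timer: Loose round teal kitchen timer with a white knob, 66 mm wide, 48 mm high; leave it alone.
- pill_box: Loose blue pill box, 166 x 41 x 24 mm, on the table; leave it alone.

How it is judged (in metres and radians):
On the way, in this order (a step that is already met when the one before it is completed fails the run):
1. the large cup hangs on the stand's hook, mouth to the tip, let go (x of cup_large in the frame of hook_root between -0.125 and -0.03 m and y of cup_large in the frame of hook_root between -0.012 and 0.012 m and z of cup_large in the frame of hook_root between -0.006 and 0.006 m and angle between cup_large's own z axis and vertical below 0.4 rad and x of hook_tip in the frame of cup_large below -0.01 m and contact force between cup_large and the fingers below 0.05 N), for 0.2 s.
2. the medium cup hangs on the hook nested in the large cup, let go (x of cup_medium in the frame of hook_root between -0.125 and -0.03 m and y of cup_medium in the frame of hook_root between -0.012 and 0.012 m and z of cup_medium in the frame of hook_root between -0.006 and 0.006 m and angle between cup_medium's own z axis and vertical below 0.4 rad and x of cup_medium in the frame of cup_large between -0.024 and -0.003 m and x of cup_medium_rim in the frame of cup_large_rim between -0.022 and 0.012 m and contact force between cup_medium and the fingers below 0.05 N), for 0.2 s.
3. the small cup hangs on the hook nested in the medium cup, let go (x of cup_small in the frame of hook_root between -0.125 and -0.03 m and y of cup_small in the frame of hook_root between -0.012 and 0.012 m and z of cup_small in the frame of hook_root between -0.006 and 0.006 m and angle between cup_small's own z axis and vertical below 0.4 rad and x of cup_small in the frame of cup_medium between -0.024 and -0.003 m and x of cup_small_rim in the frame of cup_medium_rim between -0.022 and 0.012 m and contact force between cup_small and the fingers below 0.05 N), for 0.2 s.
At the end, for the whole second after the job is handed in: All three loops rest on the level hook rod (6 mm in height, 12 mm sideways, upright within 0.4 rad), mouths to the tip; each smaller cup's loop 3 to 24 mm in front of the next larger one's, its rim no more than 22 mm out of that cup's rim; still (0.05 m/s, 0.5 rad/s) (x of cup_large in the frame of hook_root between -0.125 and -0.03 m and y of cup_large in the frame of hook_root between -0.012 and 0.012 m and z of cup_large in the frame of hook_root between -0.006 and 0.006 m and angle between each of cup_large, cup_medium, cup_small's own z axis and vertical below 0.4 rad and linear speed of each of cup_large, cup_medium, cup_small below 0.05 m/s and angular speed of each of cup_large, cup_medium, cup_small below 0.5 rad/s and x of cup_medium in the frame of hook_root between -0.125 and -0.03 m and y of cup_medium in the frame of hook_root between -0.012 and 0.012 m and z of cup_medium in the frame of hook_root between -0.006 and 0.006 m and x of cup_small in the frame of hook_root between -0.125 and -0.03 m and y of cup_small in the frame of hook_root between -0.012 and 0.012 m and z of cup_small in the frame of hook_root between -0.006 and 0.006 m and x of hook_tip in the frame of cup_large below -0.01 m and x of cup_medium in the frame of cup_large between -0.024 and -0.003 m and x of cup_medium_rim in the frame of cup_large_rim between -0.022 and 0.012 m and x of cup_small in the frame of cup_medium between -0.024 and -0.003 m and x of cup_small_rim in the frame of cup_medium_rim between -0.022 and 0.012 m); the robot touches nothing.
It fails at once if a cup was dropped (height (world z) of any of cup_large, cup_medium, cup_small below 0.13 m).
It fails at once if one of the other things was disturbed (distance of any of mandarin, kitchen_timer, mug, spice_jar, pill_box from where it was at the start of the episode above 0.03 m).
It also fails if it takes over 72 s, if anything falls off the work surface, if the arm or the gripper's body presses on something with over 40 N, if the wrist force passes 120 N, or if a joint passes its speed limit or range.

ROBOT

A 6-joint arm with a two-finger parallel gripper is mounted at the origin on a cart in front of the work surface, level with it; the furniture and walls round the work are solid. World frame = base frame: x ahead of the robot, y to its left, z up, the work surface at z = 0. Lengths are in mm, angles in degrees, forces in N, time in s.
With the tool pointing down it reaches from about 350 to 850 mm from the base axis. Payload 8.1 kg.
Tool frame: the origin (TCP) lies at the very end of the fingers, on their centre line; the grasp point (between the pads) lies r.tcp_to_grasp behind it (r.tcp_to_grasp is the distance from the TCP to the grasp point, in mm); z points along the fingers, y is the line along which they close (so a half turn about z gives the same grasp; the last joint's range is limited). The gripper opens to 85 mm and grips with 20 to 120 N. Pads are 22 mm wide; open, the fingers measure 114 mm over their backs; the gripper's body (76 mm by 85 mm) begins 54 mm behind the grasp point. The pads swing forward as they close: fully open they stand 13 mm farther back than shut.
Start: joints at [-81.096, 7.471, 85.268, -0, 87.261, -4.893], TCP at [143.108, -582.688, 191.892] pointing down, gripper open.
Joint ranges: [-169.43, 169.43], [-51.17, 129.36], [1.28, 143.12], [-76.62, 256.62], [0, 156.53], [-152.29, 152.29]. Speed limits (degrees/s): [136.94, 136.94, 159.86, 180, 180, 180].

INTERFACE

Orientations are given as [roll, pitch, yaw] about the fixed x, y, z axes, in that order (R = Rz(yaw) Ry(pitch) Rx(roll)).
In Python, from bench import sense, viewer, order, r gives the robot as it stands.
- The arm moves only by the tool carry_out, never from a script. Its argument "increments" is one flat list of numbers, 7 for each row, row after row: the shift along the tool's x, y, z as a fraction of full scale, then the turn, a rotation vector about the tool's x, y, z as a fraction of full scale, then the opening, from -1 (shut) to 1 (fully open). A call has exactly 10 rows; each row is the pose to reach, as a shift and turn from the pose commanded when the call began, along the tool's axes at that moment, turning the shorter way round; what a row does not reach only later rows make up. Full scale, the value 1, is 400 mm for a shift and 2 pi rad for a turn. A row lasts 1/8 s, in which the tool goes at most 62.5 mm and 10.7 degrees, less where a joint would pass 70% of its speed; a pose out of reach is approached as far as the arm can. A call with a number of a shift or a turn outside -1 to 1 is refused whole. A call with a gripper value outside its range is refused whole. The fingers move at their own pace and stop on an object; "force" is the grip in N (left out, the last holds). Time passes only in rows, so rows that repeat a pose let the fingers close, or fill a call up. It gives the time, the measured TCP pose, the force, the opening and the grip force at its end, in the units of the state.
- sense(): the state, without advancing time (a new reading comes with each control period).
- viewer.snapshot(name): name is "scene" or "side" or "wrist"; returns the picture (420x560x3 uint8, red, green, blue); there is no depth.
- viewer.get_calibration(name): a dict with "fx", "fy", "cx", "cy" (pixels), "R" (3x3) and "t" (3): a world point X has camera coordinates R X + t. Camera axes: x right, y down, z forward; pixel columns grow to the right and rows downward; lengths in mm; the calibration is good to about 2 mm. A picture is of the moment at which its call begins: read the wrist's pose just before it. get_calibration takes no time and is no camera call; for the wrist camera it gives the pose at the moment of the call.
- order.hand_in(): hands the job in; it is judged then, once.
The state is a dict: "time": time; "joint_pos": joint angles; "qd": joint speeds; "joint_efforts": joint torques, N m; "tool_pos": TCP position; "tcp_rot": TCP orientation; "ft_force": force on the tool from outside, world axes, zero at the start; "wrist_torque": the same for the moment, N m; "finger_gap": finger opening in mm; "grip_force": force on a finger pad.
Only numpy, scipy, OpenCV 4.12 (cv2) and the standard library are available. Lean on these libraries where they do the work, as an engineer would, in place of code of your own. Each camera call takes 0.05 s, during which the arm holds its last target. There are 200 camera calls.

## Working session

There is one attempt and no reset: what is moved stays moved. The work goes in short steps, Python scripts to look and compute and a tool call to move; the robot and the scene stay as the last step left them, time stands still between calls to the robot, and variables do not carry over. Pictures are saved under pics/ and viewed, at most 10 in all, crops included, and the job is handed in when it is done.

Besides the shell and the picture viewer there is one more tool, called after ">>>" as a command line: name --argument value ..., lists and objects as JSON in quotes. carry_out: Moves the arm, as the interface text tells. Its arguments: {"type":"object","properties":{"increments":{"type":"array"},"force":{"type":"number"}},"required":["increments"]}

```bash
mkdir -p pics; ls; python3 - <<'E'
from bench import sense, viewer, order, r
import cv2, json
print(sense()); print(r.tcp_to_grasp)
for n in ("scene","side"):
    im=viewer.snapshot(n); cv2.imwrite(f"pics/{n}0.png",im[:,:,::-1])
    c=viewer.get_calibration(n); print(n,c)
E
```

```text
pics
{'time': 0.0, 'joint_pos': array([-8.10951993e+01,  7.51537147e+00,  8.53314755e+01, -7.68910991e-04,
        8.72610241e+01, -4.89319567e+00]), 'qd': array([ 0.00150009, -0.00705953,  0.05207373,  0.04323777, -0.07087968,
       -0.11508551]), 'joint_efforts': array([-1.18482545e-03, -5.69390059e+01, -5.00561571e+01, -2.40330746e-04,
        1.48548750e-02, -1.49150350e-05]), 'tool_pos': array([ 143.01566922, -582.04963414,  190.82070705]), 'tcp_rot': array([-1.79892456e+02, -8.43608864e-03,  1.37980259e+01]), 'ft_force': array([ 0.12418812, -0.09722189,  0.55172598]), 'wrist_torque': array([-0.04893979, -0.01068863, -0.00307448]), 'grip_force': 0.0, 'finger_gap': 85.3118841883824}
18.700000000000003
scene {'fx': 387.9311103729256, 'fy': 387.9311103729256, 'cx': 280.581868106207, 'cy': 207.7145011304923, 'R': array([[-0.86528884, -0.50123853, -0.00592927],
       [-0.2989569 ,  0.52551211, -0.7965311 ],
       [ 0.40236798, -0.68745687, -0.60456849]]), 't': array([419.64678477, 338.12468961, 808.67680989])}
side {'fx': 427.3088741184716, 'fy': 427.3088741184716, 'cx': 283.3447422841757, 'cy': 214.35384139209032, 'R': array([[-0.98901502, -0.14756326,  0.00862429],
       [-0.11934966,  0.76277376, -0.63555633],
       [ 0.08720638, -0.62960406, -0.77200633]]), 't': array([ 523.84458134,  258.31110368, 1157.17589125])}
```

View pics/scene0.png

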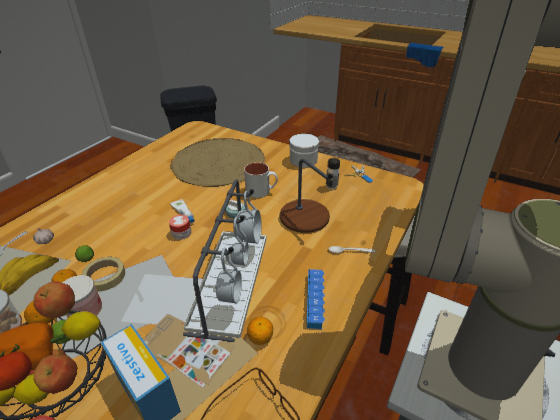

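View pics/side0.png

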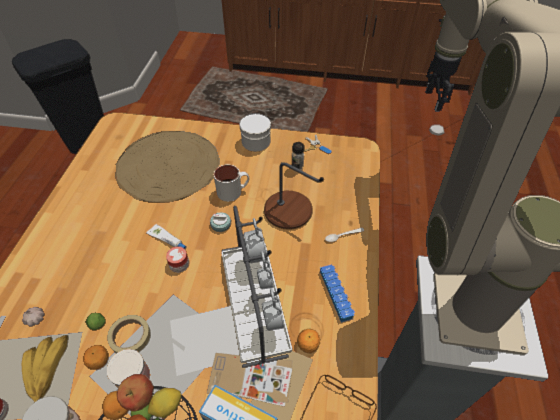

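The scene view shows the rail (bar from about (240,183) to (198,305)) with three cups on its right side. The stand has its foot at (304,215), its post top at (300,162) and its hook running to (327,178). The mandarin is at (260,330), the pill box at (316,298), the mug at (257,180) and the jar at (333,172). The side view agrees: stand foot at (288,208), hook from (283,165) to (321,180), rail from (238,212) to (265,350). I'll enlarge both views to pick exact points.

```bash
python3 - <<'E'
import cv2, numpy as np
a=cv2.imread("pics/scene0.png")[150:345,185:345]; b=cv2.imread("pics/side0.png")[150:365,215:345]
a=cv2.resize(a,None,fx=2.75,fy=2.75,interpolation=cv2.INTER_CUBIC); b=cv2.resize(b,None,fx=2.75,fy=2.75,interpolation=cv2.INTER_CUBIC)
o=np.zeros((600,800,3),np.uint8); o[:a.shape[0],:a.shape[1]]=a; o[:b.shape[0],a.shape[1]:a.shape[1]+b.shape[1]]=b[:600,:]
cv2.imwrite("pics/comp0.png",o)
E
cat > h.py <<'E'
import numpy as np, cv2
from scipy.spatial.transform import Rotation as Ro
from bench import sense, viewer, order, r
def ray(c,uv):
    R=np.array(c["R"]); d=R.T@np.array([(uv[0]-c["cx"])/c["fx"],(uv[1]-c["cy"])/c["fy"],1]); return -R.T@c["t"], d/np.linalg.norm(d)
def plane(c,uv,z):
    o,d=ray(c,uv); return o+d*(z-o[2])/d[2]
def tri(*cu):
    A=np.zeros((3,3)); b=np.zeros(3); L=[ray(c,u) for c,u in cu]
    for o,d in L:
        P=np.eye(3)-np.outer(d,d); A+=P; b+=P@o
    X=np.linalg.solve(A,b); return X, max(np.linalg.norm((np.eye(3)-np.outer(d,d))@(X-o)) for o,d in L)
def proj(c,X):
    p=np.array(c["R"])@X+c["t"]; return np.array([c["fx"]*p[0]/p[2]+c["cx"],c["fy"]*p[1]/p[2]+c["cy"]])
def snap(n,f):
    c=viewer.get_calibration(n); im=viewer.snapshot(n)[:,:,::-1].copy(); cv2.imwrite(f"pics/{f}.png",im); np.savez(f"pics/{f}.npz",**c); return im,c
def load(f):
    return cv2.imread(f"pics/{f}.png"), {k:(v if v.shape else float(v)) for k,v in np.load(f"pics/{f}.npz").items()}
def rel(pos,rpy,p0=None,r0=None):
    "increments from the pose p0,r0 (default: measured) to pos,rpy: fractions"
    s=sense(); p0=s["tool_pos"] if p0 is None else np.array(p0); r0=s["tcp_rot"] if r0 is None else r0
    R0=Ro.from_euler("xyz",r0,degrees=True); R1=Ro.from_euler("xyz",rpy,degrees=True)
    return np.round(np.r_[R0.inv().apply(np.array(pos)-p0)/400,(R0.inv()*R1).as_rotvec()/(2*np.pi)],4)
E
```

```text
(no output)
```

View pics/comp0.png

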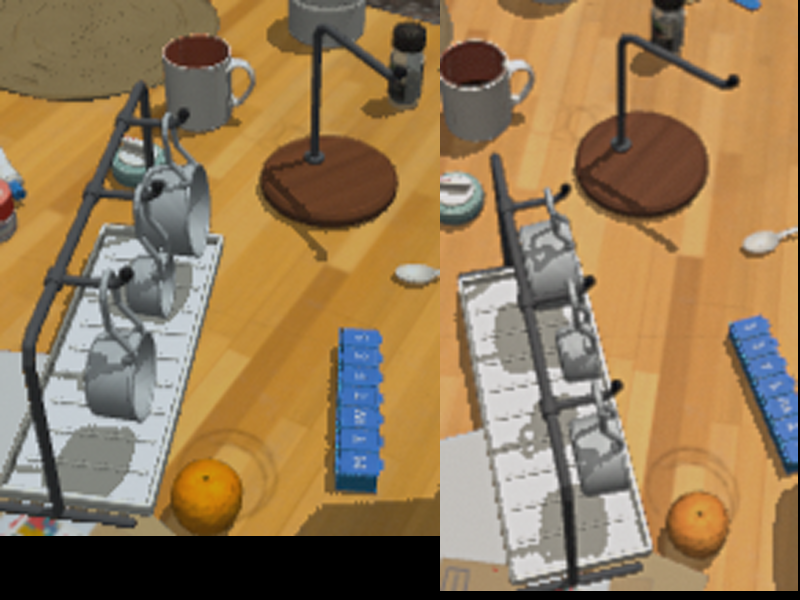

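In the enlarged view, left half is scene and right half is side. The far hook carries the large cup, the middle one the small cup, and the near one (by the mandarin) the medium cup. Dark balls end each rail hook and the stand hook. I'll triangulate these.

```bash
python3 - <<'E'
from h import *
a=viewer.get_calibration("scene"); b=viewer.get_calibration("side")
for n,(p,q) in dict(post_top=((318,28),(624,38)),tip=((400,78),(733,81)),ballL=((183,116),(565,190)),ballS=((157,187),(588,283)),ballM=((126,274),(616,386)),
  foot=((329,178),(641,162)),postbase=((314,157),(621,146)),barfar=((140,86),(496,157)),mand=((207,497),(697,524)),jarcap=((409,35),(668,3))).items():
    X,e=tri((a,(p[0]/2.75+185,p[1]/2.75+150)),(b,((q[0]-440)/2.75+215,q[1]/2.75+150))); print(n,X.round(1),round(e,1))
f=lambda p,z: plane(a,(p[0]/2.75+185,p[1]/2.75+150),z).round(1)
print("tray",[f(p,18) for p in ((223,236),(154,506),(101,227),(5,488))])
g=lambda p,z: plane(b,((p[0]-440)/2.75+215,p[1]/2.75+150),z).round(1)
print("trayside",[g(p,18) for p in ((461,280),(515,582),(650,550))])
print("foot scene",f((329,178),20),"side",g((641,158),20))
E
```

```text
post_top [ 576.3 -274.2  197.8] 0.2
tip [ 458.8 -221.3  204.5] 1.3
ballL [597.4 -52.8 213. ] 0.7
ballS [558.7  45.3 214.3] 1.6
ballM [519.7 141.4 214.5] 1.0
foot [ 553.2 -265.    13.5] 1.4
postbase [ 577.8 -273.9   27.9] 1.8
barfar [672.5 -91.9 199.3] 0.4
mand [441.1 166.1  27. ] 0.9
jarcap [ 544.1 -439.2  109.7] 6.0
tray [array([ 602.2, -118.9,   18. ]), array([477.2, 188.3,  18. ]), array([722.5, -66.9,  18. ]), array([593. , 235.1,  18. ])]
trayside [array([719.3, -67.6,  18. ]), array([595.3, 241. ,  18. ]), array([480.7, 194. ,  18. ])]
foot scene [ 549.4 -259.4   20. ] side [ 554. -264.   20.]
```

```bash
python3 - <<'E'
from h import *
c=viewer.get_calibration("wrist"); s=sense(); R=Ro.from_euler("xyz",s["tcp_rot"],degrees=True)
C=-np.array(c["R"]).T@c["t"]; print("cam in tool",R.inv().apply(C-s["tool_pos"]).round(1)); print((np.array(c["R"])@R.as_matrix()).round(3),c["fx"])
print(rel((480,-110,400),(180,0,0)), rel((480,-110,400),(180,0,-24)))
E
```

```text
cam in tool [  66.8   -0.3 -181.5]
[[-0.     1.    -0.001]
 [-0.965 -0.001 -0.261]
 [-0.261  0.001  0.965]] 361.1133405288918
[ 1.0997e+00 -9.4620e-01 -5.2090e-01 -3.0000e-04  0.0000e+00  3.8300e-02] [ 1.0997e+00 -9.4620e-01 -5.2090e-01 -3.0000e-04  1.0000e-04  1.0500e-01]
```

>>> carry_out --increments '[0.05, -0.03, -0.02, 0, 0, 0.002, 0.4, 0.15, -0.1, -0.05, 0, 0, 0.006, 0.4, 0.27, -0.18, -0.1, 0, 0, 0.01, 0.4, 0.39, -0.25, -0.14, 0, 0, 0.015, 0.4, 0.51, -0.33, -0.18, 0, 0, 0.02, 0.4, 0.63, -0.41, -0.22, 0, 0, 0.025, 0.4, 0.75, -0.49, -0.26, 0, 0, 0.03, 0.4, 0.87, -0.57, -0.31, 0, 0, 0.034, 0.4, 0.95, -0.62, -0.33, 0, 0, 0.037, 0.4, 1.0, -0.65, -0.35, 0, 0, 0.0383, 0.4]' --force 40

```text
time: 1.35
tool_pos: [470.6, -233.0, 331.9]
tcp_rot: [-180.0, 0.0, 0.1]
ft_force: [-0.3, -0.9, 0.0]
finger_gap: 59.7
grip_force: 0.0
```

```bash
python3 - <<'E'
from h import *
snap("wrist","w1"); print(sense()["tool_pos"])
E
```

```text
[ 472.08668442 -231.67978119  332.86642444]
```

>>> carry_out --increments '[0.01, -0.05, 0, 0, 0, 0, 0.4, 0.03, -0.1, 0, 0, 0, 0, 0.4, 0.06, -0.16, 0, 0, 0, 0, 0.4, 0.09, -0.22, 0, 0, 0, 0, 0.4, 0.11, -0.28, 0, 0, 0, 0, 0.4, 0.13, -0.33, 0, 0, 0, 0, 0.4, 0.14, -0.36, 0, 0, 0, 0, 0.4, 0.15, -0.37, 0, 0, 0, 0, 0.4, 0.15, -0.37, 0, 0, 0, 0, 0.4, 0.15, -0.37, 0, 0, 0, 0, 0.4]'

```text
time: 2.65
tool_pos: [529.4, -87.4, 331.8]
tcp_rot: [180.0, 0.0, -0.0]
ft_force: [-0.3, 0.7, -0.1]
finger_gap: 59.7
grip_force: 0.0
```

```bash
python3 - <<'E'
from h import *
im2,c=snap("wrist","w2"); print(sense()["tool_pos"])
im1,_=load("w1")
o=np.hstack([cv2.resize(i,(400,300),interpolation=cv2.INTER_AREA) for i in (im1,im2)])
cv2.imwrite("pics/w12.png",o)
E
```

```text
[529.38938944 -87.40860373 331.87956632]
```

View pics/w12.png

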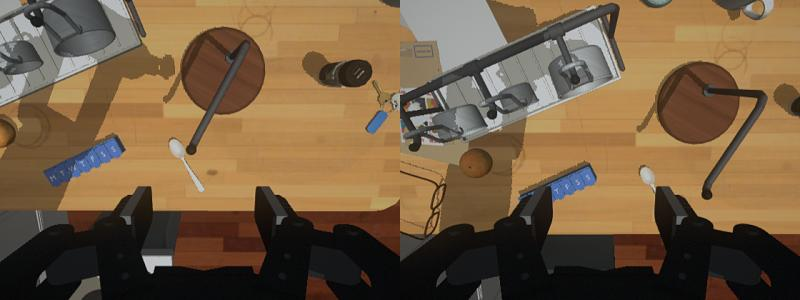

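The left half (w1) shows the stand hook from its bend at (245,43) to the ball tip at (191,150). The right half (w2) shows all three cups on the rail, with the hook from (764,94) to (707,194). I'll fit the rod as a dark mask in both views and enlarge the rail in w2.

```bash
python3 - <<'E'
from h import *
L={}
for f,p,q in (("w1",(343,60),(267,210)),("w2",(510,132),(430,272))):
    im,c=load(f); g=im.max(axis=2); p=np.array(p,float); q=np.array(q,float)
    m=np.zeros(g.shape,np.uint8); cv2.line(m,tuple(int(v) for v in p),tuple(int(v) for v in q),255,20)
    d=((g<95)&(m>0)).astype(np.uint8)
    n,lab,st,_=cv2.connectedComponentsWithStats(d); k=1+np.argmax(st[1:,4]); ys,xs=np.where(lab==k)
    P=np.c_[xs,ys].astype(float); u=(q-p)/np.linalg.norm(q-p); t=(P-p)@u; w=(P-p)@np.array([-u[1],u[0]]); T=np.linalg.norm(q-p)
    prof=[(round(a),round(w[(t>=a)&(t<a+12)].mean(),1),round(np.ptp(w[(t>=a)&(t<a+12)]),1)) for a in np.arange(0,T+12,12) if ((t>=a)&(t<a+12)).sum()>3]
    print(f,len(P),prof,"tmax",t.max())
    s=(t>25)&(t<T-25); vx,vy,x0,y0=cv2.fitLine(P[s].astype(np.float32),cv2.DIST_HUBER,0,.01,.01).ravel(); l0=np.array([x0,y0]); lv=np.array([vx,vy])
    end=l0+lv*((P[t>T-3]-l0)@lv).mean()
    A,B=l0-lv*50,l0+lv*50
    oA,dA=ray(c,A); oB,dB=ray(c,B); n=np.cross(dA,dB); L[f]=(oA,n/np.linalg.norm(n),A,B,c)
    a,b=plane(c,A,200),plane(c,B,200); v=b-a; print(f,"line z200",a.round(1),b.round(1),"yaw",np.degrees(np.arctan2(-v[1],-v[0])).round(2)%180, "post?",a)
# 3D line as the intersection of the two planes
(o1,n1,*_),(o2,n2,*_)=L["w1"],L["w2"]
d=np.cross(n1,n2); d/=np.linalg.norm(d); X=np.linalg.lstsq(np.array([n1,n2,d]),np.array([n1@o1,n2@o2,d@np.array([520,-248,200])]),rcond=None)[0]
print("3D line",X.round(1),d.round(3),"yaw",np.degrees(np.arctan2(d[1],d[0])))
_,c1=load("w1"); _,c2=load("w2"); a=viewer.get_calibration("scene"); b=viewer.get_calibration("side")
print("tip",tri((c1,(267,210)),(c2,(430,272)))); print("bend",tri((c1,(343,60)),(c2,(510,132))))
im=cv2.imread("pics/w2.png"); cv2.imwrite("pics/w2c.png",cv2.resize(im[0:235,0:320],None,fx=2.5,fy=2.5,interpolation=cv2.INTER_CUBIC))
E
```

```text
w1 2439 [(0, np.float64(-0.7), np.float64(20.1)), (12, np.float64(0.6), np.float64(19.3)), (24, np.float64(1.0), np.float64(19.3)), (36, np.float64(-1.3), np.float64(21.0)), (48, np.float64(-1.0), np.float64(21.0)), (60, np.float64(-1.5), np.float64(12.5)), (72, np.float64(-0.9), np.float64(12.5)), (84, np.float64(-0.7), np.float64(12.1)), (96, np.float64(-0.6), np.float64(21.0)), (108, np.float64(0.4), np.float64(15.7)), (120, np.float64(0.3), np.float64(10.8)), (132, np.float64(0.6), np.float64(10.8)), (144, np.float64(0.8), np.float64(10.3)), (156, np.float64(0.5), np.float64(13.9)), (168, np.float64(0.3), np.float64(13.9))] tmax 174.42272873978519
w1 line z200 [ 485.3 -231.3  200. ] [ 558.9 -269.3  200. ] yaw 152.71 post? [ 485.26867212 -231.333872    200.        ]
w2 2050 [(0, np.float64(1.6), np.float64(18.2)), (12, np.float64(-2.4), np.float64(13.0)), (24, np.float64(-2.2), np.float64(12.5)), (36, np.float64(-1.3), np.float64(12.4)), (48, np.float64(-0.3), np.float64(12.8)), (60, np.float64(0.6), np.float64(12.4)), (72, np.float64(1.6), np.float64(12.0)), (84, np.float64(2.6), np.float64(12.2)), (96, np.float64(3.5), np.float64(11.8)), (108, np.float64(4.6), np.float64(11.7)), (120, np.float64(5.1), np.float64(10.9)), (132, np.float64(5.7), np.float64(9.8)), (144, np.float64(5.2), np.float64(12.8)), (156, np.float64(1.4), np.float64(16.9))] tmax 168.4391695721451
w2 line z200 [ 484.6 -230.4  200. ] [ 560.1 -270.6  200. ] yaw 152.0 post? [ 484.57382375 -230.42899942  200.        ]
3D line [ 519.5 -249.   200. ] [-0.889  0.457 -0.025] yaw 152.81362901365193
tip (array([ 460.3181194 , -217.79497165,  213.46134956]), np.float64(0.5031421938120013))
bend (array([ 582.41194894, -280.46071643,  195.85657686]), np.float64(0.5861833648367976))
```

View pics/w2c.png

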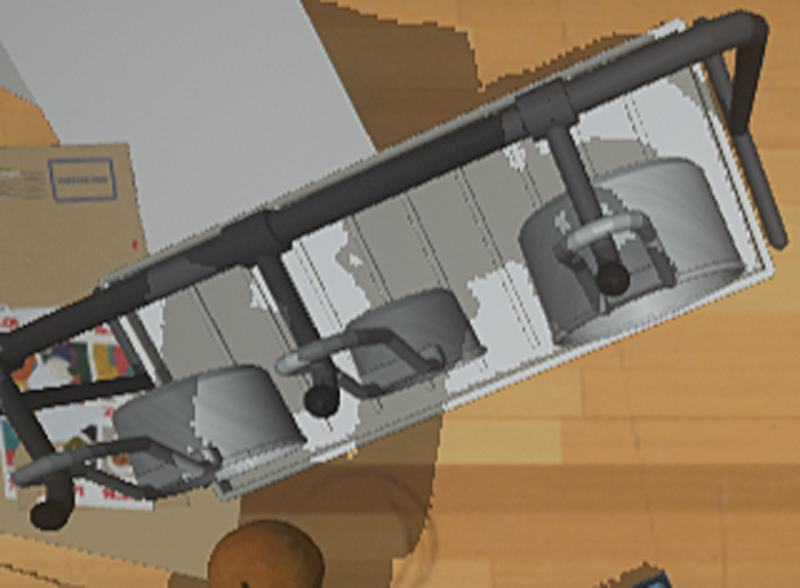

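The enlarged w2 crop shows hook balls at (612,278) for the large cup, (321,400) for the small and (49,514) for the medium. Each loop hangs just behind its ball. Next I compare rail and stand poses from the wrist view with the fixed cameras.

```bash
python3 - <<'E'
from h import *
_,c1=load("w1"); im2,c2=load("w2"); a=viewer.get_calibration("scene"); b=viewer.get_calibration("side")
k=lambda p:(p[0]/2.75+185,p[1]/2.75+150); kb=lambda q:((q[0]-440)/2.75+215,q[1]/2.75+150)
B={}
for n,w,p,q in (("L",(244.8,111.2),(183,116),(565,190)),("S",(128.4,160),(157,187),(588,283)),("M",(19.6,205.6),(126,274),(616,386))):
    X,e=tri((a,k(p)),(b,kb(q)),(c2,w)); B[n]=X; print(n,"w2",plane(c2,w,214).round(1),"3view",X.round(1),round(e,1))
for f,c in (("w1",c1),("w2",c2)):
    im,_=load(f); hsv=cv2.cvtColor(im,cv2.COLOR_BGR2HSV)
    p=proj(c,np.array([553,-265,20])); m=np.zeros(im.shape[:2],np.uint8); cv2.circle(m,tuple(int(v) for v in p),95,255,-1)
    d=((im.max(axis=2)<135)&(hsv[:,:,1]>70)&(m>0)).astype(np.uint8); d=cv2.morphologyEx(d,cv2.MORPH_OPEN,np.ones((9,9)))
    ct=max(cv2.findContours(d,0,1)[0],key=cv2.contourArea); e=cv2.fitEllipse(cv2.convexHull(ct)); print(f,"foot",e,plane(c,e[0],20).round(1),"scale mm/px",np.linalg.norm(plane(c,e[0],20)-plane(c,(e[0][0]+1,e[0][1]),20)))
u=np.array([np.cos(np.radians(-27.8)),np.sin(np.radians(-27.8))])
print("foot + 30:",30*u, "tip scene/side/w1/w2",tri((a,k((400,78))),(b,kb((733,81))),(c1,(267,210)),(c2,(430,272))))
E
```

```text
L w2 [600.1 -55.6 214. ] 3view [599.1 -55.2 210.5] 1.3
S w2 [561.5  41.6 214. ] 3view [560.3  42.9 211.3] 1.9
M w2 [522.9 138.7 214. ] 3view [521.2 139.9 212.2] 1.4
w1 foot ((302.1294860839844, 93.15978240966797), (98.97576904296875, 119.32405090332031), 32.54944610595703) [ 566.4 -255.4   20. ] scale mm/px 1.2977308097212457
w2 foot ((425.5408935546875, 141.9914093017578), (112.28083038330078, 149.37680053710938), 80.51068115234375) [ 562.6 -276.7   20. ] scale mm/px 1.3435178176514695
foot + 30: [ 26.53742926 -13.99159921] tip scene/side/w1/w2 (array([ 458.22163509, -218.67901806,  207.1941684 ]), np.float64(1.8882587293669308))
```

```bash
python3 - <<'E'
from h import *
for z in (250,161): print(rel((618.5,-48,z),(180,0,21.7)))
E
```

```text
[ 0.2227 -0.0987  0.2047  0.      0.     -0.0604]
[ 0.2227 -0.0987  0.4272  0.      0.     -0.0604]
```

>>> carry_out --increments '[0.06, -0.03, 0.05, 0, 0, -0.015, 0.4, 0.14, -0.06, 0.1, 0, 0, -0.035, 0.4, 0.2, -0.09, 0.16, 0, 0, -0.055, 0.4, 0.2227, -0.0987, 0.2, 0, 0, -0.0604, 0.4, 0.2227, -0.0987, 0.23, 0, 0, -0.0604, 0.4, 0.2227, -0.0987, 0.25, 0, 0, -0.0604, 0.4, 0.2227, -0.0987, 0.25, 0, 0, -0.0604, 0.4, 0.2227, -0.0987, 0.25, 0, 0, -0.0604, 0.4, 0.2227, -0.0987, 0.25, 0, 0, -0.0604, 0.4, 0.2227, -0.0987, 0.25, 0, 0, -0.0604, 0.4]'

```text
time: 3.95
tool_pos: [618.8, -47.4, 232.5]
tcp_rot: [180.0, -0.0, 21.7]
ft_force: [0.5, 0.5, -0.1]
finger_gap: 59.8
grip_force: 0.0
```

```bash
python3 - <<'E'
from h import *
im,c=snap("wrist","w3"); print(rel((618.5,-48,161),(180,0,21.7)))
ims,cs=snap("side","s3")
p=proj(cs,np.array([618,-48,205])); x,y=[int(v) for v in p]
x0,y0=max(0,x-75),max(0,y-90)
o=np.hstack([im[0:420,80:480],cv2.resize(ims[y0:y0+158,x0:x0+150],(400,420),interpolation=cv2.INTER_CUBIC)]); cv2.imwrite("pics/w3c.png",o)
E
```

```text
[-1.200e-03  1.300e-03  1.782e-01  0.000e+00 -1.000e-04  1.000e-04]
```

View pics/w3c.png

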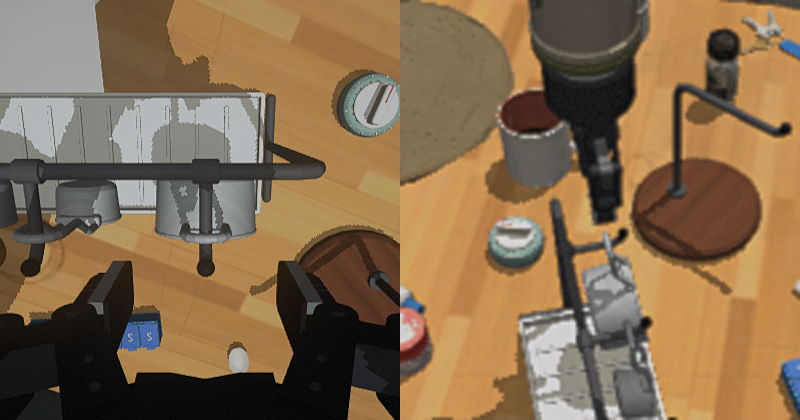

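The wrist view shows the large loop at (206,230), midway between the fingers (132 and 278), with the bar level. The yaw and sideways fit are right. I'll check the loops' fore-aft places.

```bash
python3 - <<'E'
from h import *
im,c=load("w3"); R=Ro.from_euler("z",21.7,degrees=True)
ball=plane(c,(286,268),214)
for n,p in (("L",(286,230)),("S",(113,234))):
    X=plane(c,p,206); print(n,X.round(1),R.inv().apply(X-ball).round(1))
print(ball.round(1),plane(c,(113,268),214).round(1),proj(c,np.array([618.5,-48,205])))
E
```

```text
L [619.7 -47.9 206. ] [21.3 -0.  -8. ]
S [578.6  48.4 206. ] [ 18.7 104.7  -8. ]
[599.9 -55.8 214. ] [561.7  40.2 214. ] [285.3721202  231.24609723]
```

Good agreement. Descend, and close on the large cup's loop.

>>> carry_out --increments '[0, 0, 0.05, 0, 0, 0, 0.4, 0, 0, 0.1, 0, 0, 0, 0.4, 0, 0, 0.15, 0, 0, 0, 0.4, 0, 0, 0.178, 0, 0, 0, 0.4, 0, 0, 0.178, 0, 0, 0, 0.4, 0, 0, 0.178, 0, 0, 0, -1, 0, 0, 0.178, 0, 0, 0, -1, 0, 0, 0.178, 0, 0, 0, -1, 0, 0, 0.178, 0, 0, 0, -1, 0, 0, 0.178, 0, 0, 0, -1]' --force 40

```text
time: 5.3
tool_pos: [619.8, -47.3, 163.9]
tcp_rot: [179.9, -0.2, 21.8]
ft_force: [-4.3, 1.9, 10.9]
finger_gap: 21.7
grip_force: 34.5
```

```bash
python3 - <<'E'
from h import *
s=sense(); print(s["finger_gap"],s["grip_force"],s["ft_force"],s["wrist_torque"])
im,c=snap("wrist","w4"); ims,cs=snap("side","s4"); ia,ca=snap("scene","a4")
def crop(i,c,X,w,h,W,H):
    x,y=[int(v) for v in proj(c,np.array(X))]; x0,y0=max(0,x-w//2),max(0,y-h//2); return cv2.resize(i[y0:y0+h,x0:x0+w],(W,H),interpolation=cv2.INTER_CUBIC)
o=np.hstack([im[130:420,170:400],crop(ims,cs,(618,-48,190),95,97,284,290),crop(ia,ca,(618,-48,190),95,97,284,290)]); cv2.imwrite("pics/w4c.png",o)
E
```

```text
21.745441247251748 34.48149383068085 [-4.33143742  1.92387058 10.9466072 ] [0.15808874 0.75476757 0.01603059]
```

View pics/w4c.png

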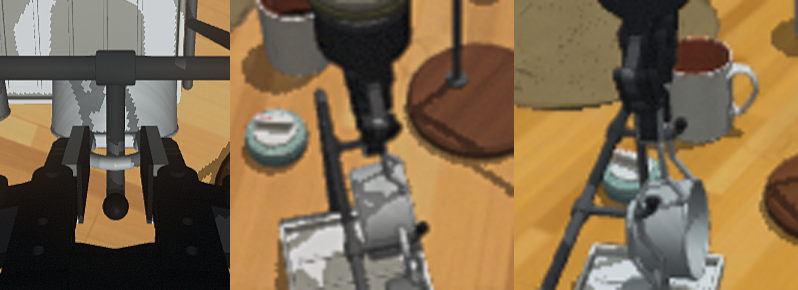

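The pads straddle the loop symmetrically (crop columns 87 and 143, arch at row 157), but the gap reads only 22 mm. I'll lift slowly and check that the cup follows before drawing it out.

>>> carry_out --increments '[0, 0, -0.01, 0, 0, 0, -1, 0, 0, -0.02, 0, 0, 0, -1, 0, 0, -0.03, 0, 0, 0, -1, 0, 0, -0.04, 0, 0, 0, -1, 0, 0, -0.05, 0, 0, 0, -1, 0, 0, -0.06, 0, 0, 0, -1, 0, 0, -0.07, 0, 0, 0, -1, 0, 0, -0.07, 0, 0, 0, -1, 0, 0, -0.07, 0, 0, 0, -1, 0, 0, -0.07, 0, 0, 0, -1]'

```text
time: 6.7
tool_pos: [618.5, -47.3, 188.4]
tcp_rot: [-180.0, 0.0, 21.8]
ft_force: [-0.4, 0.4, -0.1]
finger_gap: -0.4
grip_force: 0.0
```

```bash
python3 - <<'E'
from h import *
s=sense(); print(s["finger_gap"],s["grip_force"],s["ft_force"].round(2),s["wrist_torque"].round(2))
im,c=snap("wrist","w5"); ims,cs=snap("side","s5"); ia,ca=snap("scene","a5")
def crop(i,c,X,w,h,W,H):
    x,y=[int(v) for v in proj(c,np.array(X))]; x0,y0=max(0,x-w//2),max(0,y-h//2); return cv2.resize(i[y0:y0+h,x0:x0+w],(W,H),interpolation=cv2.INTER_CUBIC)
o=np.hstack([cv2.resize(im[200:420,170:400],(418,400)),crop(ia,ca,(618,-48,190),76,80,380,400)]); cv2.imwrite("pics/w5c.png",o)
E
```

```text
-0.3522825474866289 0.0 [-0.37  0.36 -0.08] [0.02 0.01 0.08]
```

View pics/w5c.png

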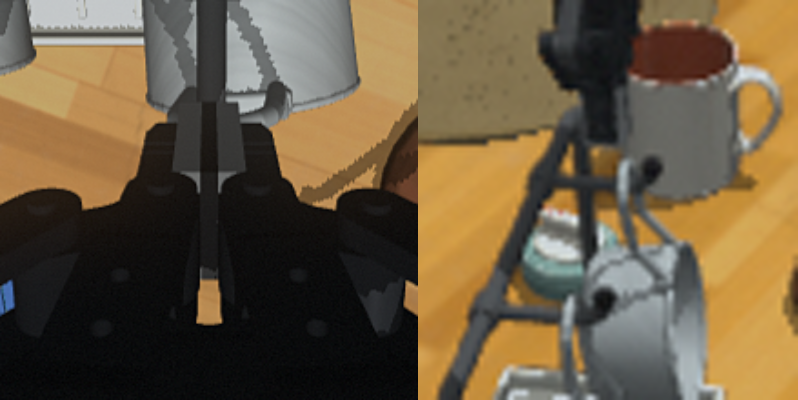

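The grip slipped off. The fingers are shut above the loop: in scene their end is at (600,143), while the TCP would project to about (608,200). So the pads seem to end well short of the reported TCP. I'll measure that offset from two views.

```bash
python3 - <<'E'
from h import *
s=sense(); T=s["tool_pos"]; print(T,s["joint_pos"].round(2))
_,ca=load("a5"); ia=cv2.imread("pics/a5.png"); _,cs=load("s5"); im_s=cv2.imread("pics/s5.png")
p=proj(ca,np.array([618.,-48,190])); x0,y0=int(p[0])-38,int(p[1])-40
print("finger end px",x0+(600-418)/5,y0+143/5)
for n,i,c in (("a",ia,ca),("s",im_s,cs)):
    for z in range(180,261,8):
        u,v=proj(c,np.array([T[0],T[1],z])); print(n,z,(round(u),round(v)),i[int(round(v)),int(round(u))-2:int(round(u))+3].max(axis=1))
# joint-based forward check: wrist camera position vs. the scene
_,c=load("w5"); print("cam",(-c["R"].T@c["t"]).round(1))
E
```

```text
[618.52361075 -47.27526855 188.52562436] [-9.11 10.7  82.05  0.   87.27 59.14]
finger end px 241.4 186.6
a 180 (244, 202) [189 201 200 137  79]
a 188 (244, 199) [115 119 117  84  85]
a 196 (243, 197) [104 107 105  85 124]
a 204 (243, 194) [ 59  56  56  65 157]
a 212 (243, 191) [116 113 111  92 149]
a 220 (243, 189) [126 124 118 113  94]
a 228 (243, 186) [47 48 40 49 78]
a 236 (242, 183) [25 36 29 27 49]
a 244 (242, 181) [29 29 26 25 40]
a 252 (242, 178) [30 31 29 26 49]
a 260 (242, 175) [28 26 23 23 40]
s 180 (253, 228) [162 166 165 165 148]
s 188 (252, 226) [161 147 151 154 150]
s 196 (252, 224) [68 83 81 78 96]
s 204 (252, 222) [ 90  74  68  57 106]
s 212 (252, 220) [206 218 208 135 159]
s 220 (252, 218) [ 67  92 100  73 114]
s 228 (252, 216) [27 22 26 22 25]
s 236 (252, 214) [15 24 22 21 22]
s 244 (251, 212) [23 36 36 39 49]
s 252 (251, 210) [43 69 69 70 96]
s 260 (251, 207) [60 71 65 56 72]
cam [680.6 -22.3 369.9]
```

Both fixed views put the shut fingertips at z≈224 while the reported TCP is at 188.5, so the pads end about 35 mm behind the reported TCP. I'll go up, open, look again, and correct for it.

>>> carry_out --increments '[0, 0, -0.04, 0, 0, 0, -1, 0, 0, -0.08, 0, 0, 0, 0, 0, 0, -0.11, 0, 0, 0, 0.4, 0, 0, -0.11, 0, 0, 0, 0.4, 0, 0, -0.11, 0, 0, 0, 0.4, 0, 0, -0.11, 0, 0, 0, 0.4, 0, 0, -0.11, 0, 0, 0, 0.4, 0, 0, -0.11, 0, 0, 0, 0.4, 0, 0, -0.11, 0, 0, 0, 0.4, 0, 0, -0.11, 0, 0, 0, 0.4]'

```text
time: 8.1
tool_pos: [618.6, -47.3, 232.7]
tcp_rot: [180.0, -0.0, 21.8]
ft_force: [0.4, -0.2, -0.2]
finger_gap: 59.6
grip_force: 0.0
```

```bash
python3 - <<'E'
from h import *
print(sense()["tool_pos"],sense()["finger_gap"])
im,c=snap("wrist","w6"); im3,_=load("w3")
cv2.imwrite("pics/w6c.png",np.hstack([im3[100:420,80:480],im[100:420,80:480]]))
E
```

```text
[618.63292158 -47.28157045 232.68046379] 59.58949409123283
```

View pics/w6c.png

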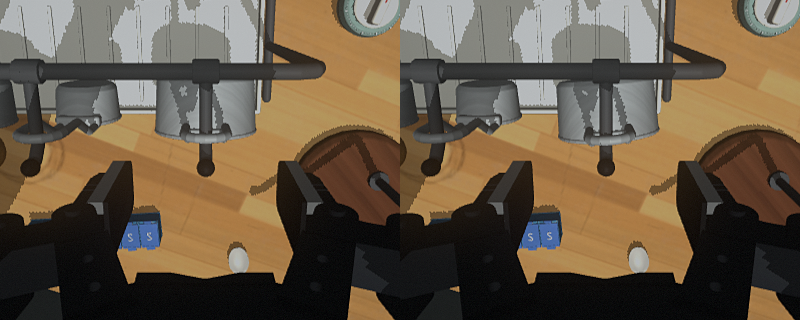

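Before (left) and now (right): the large cup still hangs on its hook, with the loop at (608,136) centred between the fingers, just a few mm further forward. Now I descend to the corrected depth.

>>> carry_out --increments '[0, 0, 0.05, 0, 0, 0, 0.4, -0.005, 0, 0.1, 0, 0, 0, 0.4, -0.005, 0, 0.15, 0, 0, 0, 0.4, -0.005, 0, 0.19, 0, 0, 0, 0.4, -0.005, 0, 0.22, 0, 0, 0, 0.4, -0.005, 0, 0.24, 0, 0, 0, 0.4, -0.005, 0, 0.255, 0, 0, 0, 0.4, -0.005, 0, 0.265, 0, 0, 0, 0.4, -0.005, 0, 0.27, 0, 0, 0, 0.4, -0.005, 0, 0.27, 0, 0, 0, 0.4]'

```text
time: 9.4
tool_pos: [616.9, -48.1, 124.9]
tcp_rot: [180.0, -0.0, 21.8]
ft_force: [-0.3, 0.6, 0.0]
finger_gap: 59.6
grip_force: 0.0
```

>>> carry_out --increments '[0, 0, 0, 0, 0, 0, 0.1, 0, 0, 0, 0, 0, 0, -0.1, 0, 0, 0, 0, 0, 0, -0.3, 0, 0, 0, 0, 0, 0, -1, 0, 0, 0, 0, 0, 0, -1, 0, 0, 0, 0, 0, 0, -1, 0, 0, 0, 0, 0, 0, -1, 0, 0, 0, 0, 0, 0, -1, 0, 0, 0, 0, 0, 0, -1, 0, 0, 0, 0, 0, 0, -1]' --force 40

```text
time: 10.65
tool_pos: [617.0, -48.1, 125.2]
tcp_rot: [180.0, -0.0, 21.8]
ft_force: [-1.0, 0.1, 6.2]
finger_gap: 32.7
grip_force: 39.6
```

>>> carry_out --increments '[0, 0, -0.01, 0, 0, 0, -1, 0, 0, -0.02, 0, 0, 0, -1, 0, 0, -0.035, 0, 0, 0, -1, 0, 0, -0.05, 0, 0, 0, -1, 0, 0, -0.065, 0, 0, 0, -1, 0, 0, -0.075, 0, 0, 0, -1, 0, 0, -0.075, 0, 0, 0, -1, 0, 0, -0.075, 0, 0, 0, -1, 0, 0, -0.075, 0, 0, 0, -1, 0, 0, -0.075, 0, 0, 0, -1]'

```text
time: 11.9
tool_pos: [616.6, -48.0, 154.4]
tcp_rot: [-180.0, 0.0, 21.8]
ft_force: [-0.1, -1.0, -1.3]
finger_gap: 32.4
grip_force: 39.8
```

```bash
python3 - <<'E'
from h import *
s=sense(); print(s["finger_gap"],s["grip_force"],s["ft_force"].round(2),s["wrist_torque"].round(2))
im,c=snap("wrist","w7"); ia,ca=snap("scene","a7"); R=Ro.from_euler("xyz",s["tcp_rot"],degrees=True)
T=s["tool_pos"]
for x in (-12,-6,0,6): print(x,proj(c,T+R.apply([x,0,-86])).round(1),proj(c,T+R.apply([x,0,-80])).round(1))
g=im.max(axis=2).astype(int)
for col in (272,276,292,296): print(col,g[230:345:3,col])
E
```

```text
32.41874565046812 39.77272220829036 [-0.09 -0.96 -1.34] [0.03 0.   0.08]
-12 [285. 378.] [285.  365.2]
-6 [285.  361.5] [285.  349.3]
0 [285.  344.5] [285. 333.]
6 [285. 327.] [285.  316.3]
272 [125 127 123 125 128 128 125 126 124 122 119 120 120 120 122 120 119 113
 156 200 199 211  79 164 209 209 212 207 178 175 176 174 170 174 191 202
  58  83  97]
276 [ 83  83  84  85  84  85 111 108 109 106 104 106 103 103 103 101 101  95
 174 201 233 114 109 201 233 235 237 218 199 146 140 148 148 150 169  11
  61  85  97]
292 [ 52  52  52  53  54  53  51  54  52  53  54  52  50  53  50  54  52  53
  65  78  77  78  77  76  77  69  64  64  64  63  55  45  34  36  23  54
  78  92 103]
296 [ 48  47  47  48  48  47  45  46  43  64 103 103  98 100  99  97  97 126
 155 164  81  80 137 161 161 164 156 156 141 137 140  91  91  93  93  59
  82  97 106]
```

The cup is held: the wrist force is -1.3 N and the gap is 32 mm. One more numeric look at the arch's row gives its fore-aft offset in the tool.

```bash
python3 - <<'E'
from h import *
im,c=load("w7"); g=im.max(axis=2).astype(int)
for col in (270,274,285,296,300): print(col,g[328:390:2,col])
print(rel((560.9,-70.2,154.4),(180,0,21.7)))
E
```

```text
270 [180 187 190 195 121  57  76  89  98 105 113 114 109 103 152 199 195 194
 190 190 191 188 185 200  70  14  17  15  11  15  16]
274 [175 183 195 209 131  60  78  87  99 104 113 115 111 102 146 196 195 195
 193 191 189 190 186 187 166  15  18  17  14  12  10]
285 [ 38  26  26  25  44  67  80  92  99 108 116 112 110 102  37 143 194 193
 193 194 190 188 189 188 190 115  14  14  13  13  11]
296 [ 91  93  93  51  69  82  90  98 106 111 110 108  99 143 197 194 194 192
 190 193 193 193 189 190 161  11  15  13  14  15  16]
300 [173 179 149  57  74  87  96 104 108 110 109 104 103 202 192 195 194 191
 190 191 193 194 193 198  76  15  15  13  14  14  15]
[-1.501e-01 -1.000e-04  4.000e-04 -0.000e+00  0.000e+00  2.000e-04]
```

```bash
python3 - <<'E'
from h import *
p,ro=(549.8,-74.8,156),(180,0,21.7)
print("B",rel((450,-110,156),(180,0,0)))
print("C from B",rel((420,-197.7,156),(180,0,-27.8),(450,-110,156),(180,0,0)))
E
```

```text
B [-0.4445 -0.0105 -0.0035 -0.      0.      0.0604]
C from B [-0.075   0.2192  0.      0.     -0.      0.0772]
```

>>> carry_out --increments '[-0.03, 0, -0.003, 0, 0, 0, -1, -0.08, 0, -0.0035, 0, 0, 0, -1, -0.14, 0, -0.0035, 0, 0, 0, -1, -0.2, 0, -0.0035, 0, 0, 0.005, -1, -0.26, 0, -0.0035, 0, 0, 0.016, -1, -0.32, -0.003, -0.0035, 0, 0, 0.03, -1, -0.38, -0.006, -0.0035, 0, 0, 0.045, -1, -0.42, -0.009, -0.0035, 0, 0, 0.055, -1, -0.4445, -0.0105, -0.0035, 0, 0, 0.0604, -1, -0.4445, -0.0105, -0.0035, 0, 0, 0.0604, -1]'

```text
time: 13.25
tool_pos: [449.7, -110.3, 156.3]
tcp_rot: [180.0, -0.0, -0.0]
ft_force: [1.3, -0.3, -0.8]
finger_gap: 32.5
grip_force: 40.1
```

>>> carry_out --increments '[-0.01, 0.03, 0, 0, 0, 0.01, -1, -0.02, 0.07, 0, 0, 0, 0.024, -1, -0.035, 0.11, 0, 0, 0, 0.038, -1, -0.05, 0.15, 0, 0, 0, 0.052, -1, -0.065, 0.185, 0, 0, 0, 0.066, -1, -0.072, 0.21, 0, 0, 0, 0.074, -1, -0.075, 0.2192, 0, 0, 0, 0.0772, -1, -0.075, 0.2192, 0, 0, 0, 0.0772, -1, -0.075, 0.2192, 0, 0, 0, 0.0772, -1, -0.075, 0.2192, 0, 0, 0, 0.0772, -1]'

```text
time: 14.5
tool_pos: [420.2, -197.4, 156.1]
tcp_rot: [-180.0, -0.0, -27.7]
ft_force: [0.4, 0.0, -1.7]
finger_gap: 32.4
grip_force: 40.1
```

```bash
python3 - <<'E'
from h import *
s=sense(); T=s["tool_pos"]; R=Ro.from_euler("xyz",s["tcp_rot"],degrees=True); print(T.round(1),s["tcp_rot"].round(2),s["finger_gap"],s["ft_force"].round(2))
im,c=snap("wrist","w8"); ia,ca=snap("scene","a8"); ib,cb=snap("side","s8")
# rod in this view: dark line ahead of the tool; sample along expected rod
g=im.max(axis=2).astype(int)
for x in range(40,170,15):
    P=T+R.apply([x,0,0]); P[2]=200; u,v=proj(c,P); row=int(round(v)); cols=np.where(g[row,240:330]<75)[0]+240
    a=plane(c,(cols.min()-.5,row),200) if len(cols) else None; b=plane(c,(cols.max()+.5,row),200) if len(cols) else None
    print(x,row,round(u,1),(cols.min(),cols.max()) if len(cols) else None, None if a is None else (R.inv().apply((a+b)/2-T).round(1)[:2],np.linalg.norm(a-b).round(1)))
print("tip px", [proj(k,np.array([459.5,-218.5,212])).round(1) for k in (c,ca,cb)])
cv2.imwrite("pics/w8c.png",np.hstack([im[60:420,100:460],cv2.resize(ia[110:260,220:370],(360,360))]))
E
```

```text
[ 420.2 -197.4  156.1] [-179.99   -0.    -27.73] 32.434954063587284 [ 0.35  0.03 -1.72]
40 187 286.1 (np.int64(267), np.int64(301)) (array([40.2, -0.8]), np.float64(13.5))
55 148 286.1 (np.int64(272), np.int64(297)) (array([55. , -0.6]), np.float64(9.8))
70 107 286.1 (np.int64(272), np.int64(298)) (array([69.8, -0.4]), np.float64(9.9))
85 62 286.1 (np.int64(271), np.int64(299)) (array([85.1, -0.4]), np.float64(10.3))
100 15 286.2 (np.int64(271), np.int64(300)) (array([100.1,  -0.2]), np.float64(10.3))
115 -35 286.2 (np.int64(240), np.int64(329)) (array([115.1,  -0.6]), np.float64(29.9))
130 -88 286.2 (np.int64(240), np.int64(327)) (array([130. ,  -0.9]), np.float64(28.3))
145 -145 286.3 (np.int64(240), np.int64(329)) (array([145. ,  -0.6]), np.float64(28.0))
160 -206 286.3 (np.int64(240), np.int64(260)) (array([160. , -10.9]), np.float64(6.3))
tip px [array([287.5, 181. ]), array([330.4, 176. ]), array([321.1, 178.6])]
```

The rod lies at tool y ≈ -0.5 mm with its full 10 mm width at z = 200, so the alignment is good. Thread the loop over the tip.

>>> carry_out --increments '[0.03, -0.001, 0, 0, 0, 0, -1, 0.07, -0.001, 0, 0, 0, 0, -1, 0.12, -0.001, 0, 0, 0, 0, -1, 0.17, -0.001, 0, 0, 0, 0, -1, 0.22, -0.001, 0, 0, 0, 0, -1, 0.27, -0.001, 0, 0, 0, 0, -1, 0.31, -0.001, 0, 0, 0, 0, -1, 0.33, -0.001, 0, 0, 0, 0, -1, 0.3375, -0.001, 0, 0, 0, 0, -1, 0.3375, -0.001, 0, 0, 0, 0, -1]'

```text
time: 15.9
tool_pos: [539.6, -260.2, 155.9]
tcp_rot: [-180.0, 0.0, -27.8]
ft_force: [0.2, -0.5, -2.0]
finger_gap: 32.5
grip_force: 40.0
```

>>> carry_out --increments '[0, 0, 0.015, 0, 0, 0, -1, 0, 0, 0.03, 0, 0, 0, -1, 0, 0, 0.045, 0, 0, 0, -1, 0, 0, 0.06, 0, 0, 0, -1, 0, 0, 0.07, 0, 0, 0, -1, 0, 0, 0.075, 0, 0, 0, -1, 0, 0, 0.076, 0, 0, 0, -1, 0, 0, 0.076, 0, 0, 0, -1, 0, 0, 0.076, 0, 0, 0, -1, 0, 0, 0.076, 0, 0, 0, -1]'

```text
time: 17.15
tool_pos: [539.7, -260.3, 125.8]
tcp_rot: [180.0, -0.0, -27.8]
ft_force: [-0.8, -0.8, -2.0]
finger_gap: 32.5
grip_force: 40.0
```

>>> carry_out --increments '[0, 0, 0.003, 0, 0, 0, -1, 0, 0, 0.003, 0, 0, 0, -0.25, 0, 0, 0.003, 0, 0, 0, -0.15, 0, 0, 0.003, 0, 0, 0, 0, 0, 0, 0.003, 0, 0, 0, 0.2, 0, 0, 0.003, 0, 0, 0, 0.4, 0, 0, 0.003, 0, 0, 0, 0.4, 0, 0, -0.01, 0, 0, 0, 0.4, 0, 0, -0.04, 0, 0, 0, 0.4, 0, 0, -0.09, 0, 0, 0, 0.4]'

```text
time: 18.4
tool_pos: [539.5, -260.2, 162.6]
tcp_rot: [-180.0, 0.0, -27.8]
ft_force: [0.1, 0.1, -0.3]
finger_gap: 59.4
grip_force: 0.0
```

>>> carry_out --increments '[0, 0, -0.06, 0, 0, 0, 0.4, 0, 0, -0.12, 0, 0, 0, 0.4, 0, 0, -0.18, 0, 0, 0, 0.4, -0.05, 0, -0.22, 0, 0, 0, 0.4, -0.1, 0, -0.25, 0, 0, 0, 0.4, -0.15, 0, -0.25, 0, 0, 0, 0.4, -0.2, 0, -0.25, 0, 0, 0, 0.4, -0.25, 0, -0.25, 0, 0, 0, 0.4, -0.25, 0, -0.25, 0, 0, 0, 0.4, -0.25, 0, -0.25, 0, 0, 0, 0.4]'

```text
time: 19.65
tool_pos: [451.9, -214.1, 262.8]
tcp_rot: [180.0, -0.1, -27.8]
ft_force: [0.1, 0.0, 0.3]
finger_gap: 59.6
grip_force: 0.0
```

```bash
python3 - <<'E'
from h import *
s=sense(); T=s["tool_pos"]; print(T.round(1),s["finger_gap"])
im,c=snap("wrist","w9"); ia,ca=snap("scene","a9"); ib,cb=snap("side","s9")
R=Ro.from_euler("z",-27.8,degrees=True); tip=np.array([459.5,-218.5,205])
def q(x,y,z): return tip+R.apply([139+x,y,z-205])
print("loop expected px", [proj(k,q(-48,0,208)).round(1) for k in (c,ca,cb)])
# grey (unsaturated, mid-bright) pixels across the rod near the loop
hsv=cv2.cvtColor(im,cv2.COLOR_BGR2HSV)
for x in range(-80,-14,4):
    l=[im[tuple(int(round(v)) for v in proj(c,q(x,y,208))[::-1])].max() for y in (-12,-10,0,10,12)]; print(x,l)
o=np.hstack([cv2.resize(im[100:340,160:400],(400,400)),cv2.resize(ia[140:260,240:360],(400,400),interpolation=cv2.INTER_CUBIC)]); cv2.imwrite("pics/w9c.png",o)
E
```

```text
[ 451.9 -214.1  262.8] 59.64398045793172
loop expected px [array([286.1,  59.9]), array([310. , 162.4]), array([294. , 165.8])]
-80 [np.uint8(136), np.uint8(147), np.uint8(84), np.uint8(172), np.uint8(165)]
-76 [np.uint8(95), np.uint8(137), np.uint8(84), np.uint8(66), np.uint8(67)]
-72 [np.uint8(107), np.uint8(62), np.uint8(84), np.uint8(69), np.uint8(68)]
-68 [np.uint8(106), np.uint8(62), np.uint8(84), np.uint8(68), np.uint8(72)]
-64 [np.uint8(105), np.uint8(64), np.uint8(83), np.uint8(63), np.uint8(68)]
-60 [np.uint8(57), np.uint8(64), np.uint8(81), np.uint8(41), np.uint8(63)]
-56 [np.uint8(51), np.uint8(157), np.uint8(82), np.uint8(90), np.uint8(90)]
-52 [np.uint8(145), np.uint8(141), np.uint8(154), np.uint8(112), np.uint8(145)]
-48 [np.uint8(154), np.uint8(159), np.uint8(77), np.uint8(153), np.uint8(119)]
-44 [np.uint8(152), np.uint8(155), np.uint8(78), np.uint8(154), np.uint8(123)]
-40 [np.uint8(119), np.uint8(121), np.uint8(79), np.uint8(83), np.uint8(91)]
-36 [np.uint8(91), np.uint8(90), np.uint8(77), np.uint8(56), np.uint8(59)]
-32 [np.uint8(87), np.uint8(88), np.uint8(75), np.uint8(60), np.uint8(58)]
-28 [np.uint8(98), np.uint8(98), np.uint8(76), np.uint8(100), np.uint8(99)]
-24 [np.uint8(94), np.uint8(95), np.uint8(77), np.uint8(94), np.uint8(95)]
-20 [np.uint8(86), np.uint8(86), np.uint8(75), np.uint8(87), np.uint8(87)]
-16 [np.uint8(95), np.uint8(95), np.uint8(67), np.uint8(94), np.uint8(94)]
```

The large cup's arch crosses the rod at about local x = -51 mm, hanging as wanted. On to the medium cup on the near hook.

```bash
python3 - <<'E'
from h import *
print(rel((534.3,144.1,232.5),(180,0,21.7)))
E
```

```text
[-0.2345 -0.8882  0.0733  0.     -0.     -0.1375]
```

>>> carry_out --increments '[-0.015, -0.05, 0, 0, 0, -0.008, 0.4, -0.04, -0.15, 0, 0, 0, -0.024, 0.4, -0.075, -0.28, 0, 0, 0, -0.044, 0.4, -0.11, -0.42, 0, 0, 0, -0.065, 0.4, -0.15, -0.56, 0, 0, 0, -0.087, 0.4, -0.185, -0.69, 0.02, 0, 0, -0.108, 0.4, -0.215, -0.81, 0.05, 0, 0, -0.126, 0.4, -0.23, -0.87, 0.07, 0, 0, -0.135, 0.4, -0.2345, -0.8882, 0.0733, 0, 0, -0.1375, 0.4, -0.2345, -0.8882, 0.0733, 0, 0, -0.1375, 0.4]'

```text
time: 21.05
tool_pos: [534.0, 144.1, 232.3]
tcp_rot: [180.0, 0.0, 21.7]
ft_force: [0.5, -0.1, -0.2]
finger_gap: 60.0
grip_force: 0.0
```

```bash
cat > loop.py <<'E'
from h import *
import sys
def loopscan(f,ball,yaw=21.7):
    "arch rows beside the hook rod: brightness along local x at several local y, plane z=208, relative to the expected hook"
    im,c=load(f); R=Ro.from_euler("z",yaw,degrees=True); o=np.array([*ball,208.])
    for y in (-9,-7,7,9):
        print(y,[int(im[tuple(int(round(v)) for v in proj(c,o+R.apply([20+x,y,0]))[::-1])].max()) for x in range(-14,13,2)])
E
python3 - <<'E'
from loop import *
s=sense(); T=s["tool_pos"]; print(T.round(1),s["tcp_rot"].round(1))
im,c=snap("wrist","w10"); g=im.max(axis=2).astype(int); R=Ro.from_euler("z",21.7,degrees=True)
# ball: dark blob near expected
p=proj(c,np.array([522.3,139.3,214])); print("ball exp",p.round(1))
u,v=int(p[0]),int(p[1]); d=(g[v-25:v+25,u-25:u+25]<70).astype(np.uint8)
for k in range(0,50,4): print(''.join('#' if q else '.' for q in d[k]))
loopscan("w10",(522.3,139.3))
loopscan("w3",(599.9,-55.8))
E
```

```text
[534.  144.1 232.3] [180.    0.   21.7]
ball exp [284.9 255.4]
..................................................
#..................#############..................
..#................#############..................
...................#############..................
...................#############..................
..................###############.................
.................#################................
.................#################................
....................###########...................
..................................................
..................................................
..................................................
..................................................
-9 [171, 164, 143, 143, 131, 147, 118, 59, 69, 60, 96, 95, 131, 80]
-7 [178, 177, 159, 156, 136, 144, 113, 125, 103, 89, 97, 100, 97, 100]
7 [178, 178, 178, 178, 128, 146, 99, 158, 182, 114, 169, 158, 158, 153]
9 [178, 179, 177, 177, 152, 135, 108, 117, 188, 118, 162, 159, 158, 150]
-9 [179, 180, 177, 178, 184, 146, 127, 70, 71, 58, 102, 96, 96, 90]
-7 [179, 180, 179, 179, 165, 145, 121, 73, 121, 102, 100, 99, 98, 100]
7 [180, 171, 179, 179, 172, 141, 109, 87, 115, 143, 165, 158, 159, 159]
9 [178, 170, 179, 179, 184, 137, 115, 55, 118, 169, 161, 155, 155, 153]
```

Hook ball and loop are where expected. Descend and grip the medium cup.

>>> carry_out --increments '[0, 0, 0.05, 0, 0, 0, 0.4, 0, 0, 0.1, 0, 0, 0, 0.4, 0, 0, 0.15, 0, 0, 0, 0.4, 0, 0, 0.19, 0, 0, 0, 0.4, 0, 0, 0.22, 0, 0, 0, 0.4, 0, 0, 0.24, 0, 0, 0, 0.4, 0, 0, 0.255, 0, 0, 0, 0.4, 0, 0, 0.265, 0, 0, 0, 0.4, 0, 0, 0.269, 0, 0, 0, 0.4, 0, 0, 0.269, 0, 0, 0, 0.4]'

```text
time: 22.35
tool_pos: [534.0, 144.4, 125.0]
tcp_rot: [180.0, -0.0, 21.7]
ft_force: [0.0, -0.6, 0.1]
finger_gap: 60.0
grip_force: 0.0
```

>>> carry_out --increments '[0, 0, 0, 0, 0, 0, 0.1, 0, 0, 0, 0, 0, 0, -0.1, 0, 0, 0, 0, 0, 0, -0.3, 0, 0, 0, 0, 0, 0, -1, 0, 0, 0, 0, 0, 0, -1, 0, 0, 0, 0, 0, 0, -1, 0, 0, 0, 0, 0, 0, -1, 0, 0, 0, 0, 0, 0, -1, 0, 0, 0, 0, 0, 0, -1, 0, 0, 0, 0, 0, 0, -1]' --force 40

```text
time: 23.6
tool_pos: [534.0, 144.4, 125.0]
tcp_rot: [180.0, -0.0, 21.7]
ft_force: [0.0, -0.1, 4.5]
finger_gap: 32.7
grip_force: 39.6
```

>>> carry_out --increments '[0, 0, -0.01, 0, 0, 0, -1, 0, 0, -0.02, 0, 0, 0, -1, 0, 0, -0.035, 0, 0, 0, -1, 0, 0, -0.05, 0, 0, 0, -1, 0, 0, -0.065, 0, 0, 0, -1, 0, 0, -0.075, 0, 0, 0, -1, 0, 0, -0.08, 0, 0, 0, -1, 0, 0, -0.08, 0, 0, 0, -1, 0, 0, -0.08, 0, 0, 0, -1, 0, 0, -0.08, 0, 0, 0, -1]'

```text
time: 24.85
tool_pos: [533.7, 144.4, 156.5]
tcp_rot: [-180.0, 0.0, 21.7]
ft_force: [0.0, -0.3, -1.0]
finger_gap: 32.3
grip_force: 39.7
```

```bash
cat >> h.py <<'E'
def arch(f,T,rpy,dz=-86):
    "profile of the arch in the wrist view: (col, arch start row, end row) and rows expected for tool x"
    im,c=load(f); g=im.max(axis=2).astype(int); R=Ro.from_euler("xyz",rpy,degrees=True)
    print({x:round(proj(c,T+R.apply([x,0,dz]))[1],1) for x in (-4,0,4,8,12)})
    for col in (268,272,298,302): print(col,g[290:366:2,col])
E
python3 - <<'E'
from h import *
s=sense(); print(s["ft_force"].round(2),s["finger_gap"]); snap("wrist","w11"); arch("w11",s["tool_pos"],s["tcp_rot"])
T=s["tool_pos"]; print(rel((450,60,158),(180,0,15)))
print("to C", rel((420,-197.7,158),(180,0,-27.8),(450,60,158),(180,0,15)))
E
```

```text
[ 0.02 -0.29 -0.98] 32.276610135262175
{-4: np.float64(355.8), 0: np.float64(344.4), 4: np.float64(332.8), 8: np.float64(321.0), 12: np.float64(309.0)}
268 [193 193 193 196 189 179 196 191 175 181 195 197 206  52  64  78  89  96
 105 110 110 106  97 159 199 196 200 200 202 203 199 198 198 196 195 196
 196 196]
272 [193 193 194 196 190 178 193 197 182 172 194 198 198 163  59  78  88  97
 102 110 110 107  98 126 199 199 174 116 123 124 103  71  75  72  75  51
  62 104]
298 [191 197 195 184 174 166 173 191 195 194 198 197 197 160  59  76  87  95
 103 106 108 105  98 150 196 159 122 122 120 105  76  49  50  51  48  43
 156 114]
302 [189 181 176 177 172 175 185 194 196 197 196 198 211  42  65  79  89  96
 105 109 108 104  98 173 199 166 115 123 122 109  67  50  51  53  53  46
 177  86]
[-2.724e-01  1.185e-01 -3.600e-03 -0.000e+00  1.000e-04  1.870e-02]
to C [-0.2392  0.6029  0.     -0.     -0.      0.1189]
```

>>> carry_out --increments '[-0.03, 0, -0.003, 0, 0, 0, -1, -0.08, 0, -0.0036, 0, 0, 0, -1, -0.13, 0, -0.0036, 0, 0, 0, -1, -0.17, 0.005, -0.0036, 0, 0, 0, -1, -0.2, 0.025, -0.0036, 0, 0, 0.004, -1, -0.23, 0.06, -0.0036, 0, 0, 0.009, -1, -0.255, 0.095, -0.0036, 0, 0, 0.014, -1, -0.2724, 0.1185, -0.0036, 0, 0, 0.0187, -1, -0.2724, 0.1185, -0.0036, 0, 0, 0.0187, -1, -0.2724, 0.1185, -0.0036, 0, 0, 0.0187, -1]'

```text
time: 26.15
tool_pos: [450.4, 60.1, 158.3]
tcp_rot: [-180.0, -0.0, 15.0]
ft_force: [0.2, -0.2, -1.1]
finger_gap: 32.5
grip_force: 39.8
```

>>> carry_out --increments '[-0.01, 0.03, 0, 0, 0, 0.005, -1, -0.04, 0.1, 0, 0, 0, 0.02, -1, -0.08, 0.2, 0, 0, 0, 0.04, -1, -0.12, 0.3, 0, 0, 0, 0.06, -1, -0.16, 0.4, 0, 0, 0, 0.08, -1, -0.2, 0.5, 0, 0, 0, 0.1, -1, -0.225, 0.57, 0, 0, 0, 0.113, -1, -0.2392, 0.6029, 0, 0, 0, 0.1189, -1, -0.2392, 0.6029, 0, 0, 0, 0.1189, -1, -0.2392, 0.6029, 0, 0, 0, 0.1189, -1]'

```text
time: 27.4
tool_pos: [420.2, -196.7, 158.1]
tcp_rot: [-180.0, 0.0, -27.7]
ft_force: [-0.6, 0.8, -1.2]
finger_gap: 32.7
grip_force: 40.0
```

```bash
cat >> h.py <<'E'
def rodcheck(f,T,rpy):
    im,c=load(f); g=im.max(axis=2).astype(int); R=Ro.from_euler("xyz",rpy,degrees=True)
    for x in range(40,106,15):
        P=T+R.apply([x,0,0]); P[2]=200; u,v=proj(c,P); row=int(round(v)); cols=np.where(g[row,255:316]<75)[0]+255
        if len(cols):
            a,b=plane(c,(cols.min()-.5,row),200),plane(c,(cols.max()+.5,row),200); print(x,R.inv().apply((a+b)/2-T).round(1)[1],np.linalg.norm(a-b).round(1))
    u0=int(proj(c,T+R.apply([44,0,-55]))[0])
    print("axis col",u0,[int(v) for v in g[150:260:4,u0]])
    # loop already hanging: bright off-rod pixels
    for y in (-9,9):
        print(y,[(x,int(g[tuple(int(round(v)) for v in proj(c,np.r_[(T+R.apply([x,y,0]))[:2],208])[::-1])])) for x in range(96,150,3) if proj(c,np.r_[(T+R.apply([x,y,0]))[:2],208])[1]>0])
E
python3 - <<'E'
from h import *
s=sense(); print(s["ft_force"].round(2),s["finger_gap"]); snap("wrist","w12"); rodcheck("w12",s["tool_pos"],s["tcp_rot"])
# distance along the rod from here to the large cup's loop
R=Ro.from_euler("xyz",s["tcp_rot"],degrees=True); print("L in tool",R.inv().apply(np.array([539.2,-260.1,205])-s["tool_pos"]).round(1))
E
```

```text
[-0.59  0.78 -1.22] 32.69995499106592
40 -0.0 12.9
55 0.2 9.9
70 0.1 9.6
85 0.3 9.7
100 -2.7 16.0
axis col 286 [82, 81, 61, 44, 44, 46, 47, 51, 53, 47, 44, 42, 52, 58, 94, 150, 163, 167, 124, 124, 123, 123, 121, 118, 120, 121, 119, 119]
-9 [(96, 76), (99, 77), (102, 77)]
9 [(96, 136), (99, 114), (102, 118)]
L in tool [134.8   0.7 -47. ]
```

Aligned. The medium loop goes down at about 52 mm in front of the large one, and is then slid home.

>>> carry_out --increments '[0.03, 0, 0, 0, 0, 0, -1, 0.07, 0, 0, 0, 0, 0, -1, 0.12, 0, 0, 0, 0, 0, -1, 0.16, 0, 0, 0, 0, 0, -1, 0.185, 0, 0, 0, 0, 0, -1, 0.19, 0, 0, 0, 0, 0, -1, 0.19, 0, 0.02, 0, 0, 0, -1, 0.19, 0, 0.045, 0, 0, 0, -1, 0.19, 0, 0.07, 0, 0, 0, -1, 0.19, 0, 0.08, 0, 0, 0, -1]'

```text
time: 28.7
tool_pos: [486.5, -232.7, 125.0]
tcp_rot: [-180.0, 0.1, -27.8]
ft_force: [-3.2, 2.6, 9.5]
finger_gap: 32.8
grip_force: 40.8
```

>>> carry_out --increments '[0.0, 0, 0, 0, 0, 0, -1, 0.01, 0, 0, 0, 0, 0, -1, 0.025, 0, 0, 0, 0, 0, -1, 0.04, 0, 0, 0, 0, 0, -1, 0.055, 0, 0, 0, 0, 0, -1, 0.07, 0, 0, 0, 0, 0, -1, 0.085, 0, 0, 0, 0, 0, -1, 0.095, 0, 0, 0, 0, 0, -1, 0.095, 0, 0, 0, 0, 0, -1, 0.095, 0, 0, 0, 0, 0, -1]'

```text
time: 29.95
tool_pos: [520.8, -250.8, 126.2]
tcp_rot: [-180.0, 0.0, -27.8]
ft_force: [0.5, -0.2, -0.9]
finger_gap: 32.7
grip_force: 40.1
```

>>> carry_out --increments '[0.005, 0, 0, 0, 0, 0, -1, 0.01, 0, 0, 0, 0, 0, -1, 0.014, 0, 0, 0, 0, 0, -1, 0.015, 0, 0.001, 0, 0, 0, -1, 0.015, 0, 0.002, 0, 0, 0, -1, 0.015, 0, 0.002, 0, 0, 0, -1, 0.015, 0, 0.002, 0, 0, 0, -1, 0.015, 0, 0.002, 0, 0, 0, -0.2, 0.015, 0, 0.002, 0, 0, 0, -0.1, 0.015, 0, 0.002, 0, 0, 0, 0]'

```text
time: 31.2
tool_pos: [526.3, -253.7, 125.6]
tcp_rot: [-180.0, -0.0, -27.8]
ft_force: [0.6, -0.1, 0.7]
finger_gap: 42.7
grip_force: 0.0
```

>>> carry_out --increments '[0, 0, 0, 0, 0, 0, 0.2, 0, 0, 0, 0, 0, 0, 0.4, 0, 0, 0, 0, 0, 0, 0.4, 0, 0, -0.03, 0, 0, 0, 0.4, 0, 0, -0.08, 0, 0, 0, 0.4, 0, 0, -0.14, 0, 0, 0, 0.4, -0.02, 0, -0.2, 0, 0, 0, 0.4, -0.07, 0, -0.26, 0, 0, 0, 0.4, -0.12, 0, -0.31, 0, 0, 0, 0.4, -0.17, 0, -0.34, 0, 0, 0, 0.4]'

```text
time: 32.45
tool_pos: [466.3, -222.1, 264.9]
tcp_rot: [180.0, -0.2, -27.8]
ft_force: [-0.5, -0.2, 0.4]
finger_gap: 60.1
grip_force: 0.0
```

```bash
cat >> h.py <<'E'
def hung(f):
    "bright arch pixels over the hook rod axis and beside it, by stand-local x (mm)"
    im,c=load(f); g=im.max(axis=2).astype(int); R=Ro.from_euler("z",-27.8,degrees=True); tip=np.array([459.5,-218.5,0])
    xs=range(-110,-30,2)
    for y in (-3,0,3): print(y,[(x,int(g[tuple(int(round(v)) for v in proj(c,tip+R.apply([139+x,y,0])+[0,0,209])[::-1])])) for x in xs if 0<=proj(c,tip+R.apply([139+x,y,0])+[0,0,209])[1]<419])
E
python3 - <<'E'
from h import *
s=sense(); print(s["tool_pos"].round(1),s["ft_force"].round(2)); snap("wrist","w13"); hung("w13"); snap("scene","a13"); snap("side","s13")
print(rel((572.8,48.6,232.5),(180,0,21.7)))
E
```

```text
[ 466.3 -222.1  264.9] [-0.54 -0.2   0.39]
-3 [(-110, 46), (-108, 46), (-106, 64), (-104, 60), (-102, 61), (-100, 61), (-98, 61), (-96, 62), (-94, 64), (-92, 62), (-90, 65), (-88, 65), (-86, 67), (-84, 66), (-82, 66), (-80, 65), (-78, 66), (-76, 63), (-74, 63), (-72, 65), (-70, 63), (-68, 62), (-66, 64), (-64, 63), (-62, 137), (-60, 177), (-58, 133), (-56, 66), (-54, 113), (-52, 173), (-50, 137), (-48, 60), (-46, 65), (-44, 65), (-42, 64), (-40, 67), (-38, 64), (-36, 66), (-34, 66), (-32, 66)]
0 [(-110, 61), (-108, 62), (-106, 58), (-104, 87), (-102, 85), (-100, 86), (-98, 86), (-96, 84), (-94, 84), (-92, 84), (-90, 85), (-88, 84), (-86, 84), (-84, 82), (-82, 85), (-80, 81), (-78, 82), (-76, 81), (-74, 82), (-72, 82), (-70, 81), (-68, 81), (-66, 81), (-64, 81), (-62, 138), (-60, 177), (-58, 129), (-56, 81), (-54, 120), (-52, 153), (-50, 123), (-48, 79), (-46, 81), (-44, 79), (-42, 78), (-40, 77), (-38, 78), (-36, 78), (-34, 78), (-32, 76)]
3 [(-110, 59), (-108, 59), (-106, 58), (-104, 65), (-102, 72), (-100, 72), (-98, 73), (-96, 71), (-94, 73), (-92, 71), (-90, 71), (-88, 71), (-86, 69), (-84, 70), (-82, 70), (-80, 70), (-78, 69), (-76, 69), (-74, 68), (-72, 68), (-70, 68), (-68, 67), (-66, 70), (-64, 66), (-62, 138), (-60, 156), (-58, 118), (-56, 57), (-54, 128), (-52, 156), (-50, 103), (-48, 65), (-46, 65), (-44, 64), (-42, 63), (-40, 64), (-38, 66), (-36, 64), (-34, 58), (-32, 56)]
[-8.190e-02 -7.228e-01  7.860e-02  3.000e-04 -7.000e-04 -1.375e-01]
```

The two arches sit on the rod at local x = -52 and -60 mm, 8 mm apart, so the medium cup is nested home. Now the small cup.

>>> carry_out --increments '[-0.005, -0.04, 0, 0, 0, -0.008, 0.4, -0.013, -0.12, 0, 0, 0, -0.024, 0.4, -0.025, -0.23, 0, 0, 0, -0.044, 0.4, -0.037, -0.34, 0, 0, 0, -0.065, 0.4, -0.05, -0.45, 0, 0, 0, -0.087, 0.4, -0.06, -0.56, 0.02, 0, 0, -0.108, 0.4, -0.07, -0.65, 0.05, 0, 0, -0.126, 0.4, -0.076, -0.7, 0.07, 0, 0, -0.135, 0.4, -0.0782, -0.7168, 0.0786, 0.0003, -0.0007, -0.1375, 0.4, -0.0782, -0.7168, 0.0786, 0.0003, -0.0007, -0.1375, 0.4]'

```text
time: 33.85
tool_pos: [572.1, 45.9, 229.6]
tcp_rot: [-179.8, 0.2, 21.6]
ft_force: [0.7, -0.9, 0.1]
finger_gap: 59.8
grip_force: 0.0
```

```bash
python3 - <<'E'
from loop import *
s=sense(); T=s["tool_pos"]; print(T.round(1),s["tcp_rot"].round(1))
im,c=snap("wrist","w14"); g=im.max(axis=2).astype(int)
p=proj(c,np.array([561.3,41,214])); u,v=int(p[0]),int(p[1]); d=(g[v-25:v+25,u-25:u+25]<70).astype(np.uint8)
print("ball exp",p.round(1))
for k in range(0,50,4): print(''.join('#' if q else '.' for q in d[k]))
loopscan("w14",(561.3,41))
E
```

```text
[572.1  45.9 229.6] [-179.8    0.2   21.6]
ball exp [285.7 255.8]
..................................................
..................#############...................
..................#############...................
..................#####.#######...................
..................#############...................
.................###############..................
...............##################.................
................#################.................
..................############....................
..................................................
..................................................
..................................................
..................................................
-9 [173, 176, 176, 177, 181, 140, 125, 74, 71, 55, 52, 81, 126, 150]
-7 [178, 177, 175, 177, 156, 142, 119, 74, 103, 104, 109, 91, 92, 88]
7 [152, 153, 158, 176, 141, 156, 115, 149, 150, 181, 182, 124, 156, 150]
9 [155, 153, 154, 176, 150, 133, 109, 68, 53, 172, 184, 124, 87, 147]
```

>>> carry_out --increments '[0.002, 0, 0.05, 0, 0, 0, 0.4, 0.003, 0, 0.1, 0, 0, 0, 0.4, 0.003, 0, 0.15, 0, 0, 0, 0.4, 0.003, 0, 0.19, 0, 0, 0, 0.4, 0.003, 0, 0.22, 0, 0, 0, 0.4, 0.003, 0, 0.24, 0, 0, 0, 0.4, 0.003, 0, 0.255, 0, 0, 0, 0.4, 0.003, 0, 0.261, 0, 0, 0, 0.4, 0.003, 0, 0.261, 0, 0, 0, 0.4, 0.003, 0, 0.261, 0, 0, 0, 0.4]'

```text
time: 35.15
tool_pos: [573.3, 46.9, 126.1]
tcp_rot: [-179.8, 0.1, 21.7]
ft_force: [-0.4, 0.6, -0.3]
finger_gap: 59.6
grip_force: 0.0
```

>>> carry_out --increments '[0, 0, 0, 0, 0, 0, 0.1, 0, 0, 0, 0, 0, 0, -0.1, 0, 0, 0, 0, 0, 0, -0.3, 0, 0, 0, 0, 0, 0, -1, 0, 0, 0, 0, 0, 0, -1, 0, 0, 0, 0, 0, 0, -1, 0, 0, 0, 0, 0, 0, -1, 0, 0, 0, 0, 0, 0, -1, 0, 0, 0, 0, 0, 0, -1, 0, 0, 0, 0, 0, 0, -1]' --force 40

```text
time: 36.4
tool_pos: [573.1, 46.8, 125.8]
tcp_rot: [-179.8, 0.2, 21.7]
ft_force: [0.6, -2.1, 4.1]
finger_gap: 32.7
grip_force: 39.5
```

>>> carry_out --increments '[0, 0, -0.01, 0, 0, 0, -1, 0, 0, -0.02, 0, 0, 0, -1, 0, 0, -0.035, 0, 0, 0, -1, 0, 0, -0.05, 0, 0, 0, -1, 0, 0, -0.065, 0, 0, 0, -1, 0, 0, -0.075, 0, 0, 0, -1, 0, 0, -0.08, 0, 0, 0, -1, 0, 0, -0.08, 0, 0, 0, -1, 0, 0, -0.08, 0, 0, 0, -1, 0, 0, -0.08, 0, 0, 0, -1]'

```text
time: 37.65
tool_pos: [572.8, 46.8, 157.3]
tcp_rot: [-179.8, 0.2, 21.7]
ft_force: [0.1, 0.0, -0.3]
finger_gap: 33.1
grip_force: 39.7
```

```bash
python3 - <<'E'
from h import *
s=sense(); print(s["ft_force"].round(2),s["finger_gap"]); snap("wrist","w15"); arch("w15",s["tool_pos"],s["tcp_rot"])
print(rel((450,-60,158),(180,0,5)))
print("to C", rel((420,-197.2,158),(180,0,-27.8),(450,-60,158),(180,0,5)))
E
```

```text
[ 0.14  0.02 -0.33] 33.050874543025806
{-4: np.float64(355.8), 0: np.float64(344.5), 4: np.float64(332.9), 8: np.float64(321.1), 12: np.float64(309.0)}
268 [173 173 174 175 172 172 168 173 172 173 173 174 184  43  55  72  81  89
  95 101 100  97  89 102 101 109 113  93  44  48  48  51  45  79 134 132
 168 168]
272 [171 173 171 174 174 174 172 173 176 174 173 174 176 149  52  68  77  88
  94 100 102  98  93  81 103 104 113  71  43  48  48  48  46  89 176 149
 169 168]
298 [161 156 158 161 169 171 171 172 176 173 173 169 172 143  55  69  81  87
  94  99 100  96  92  88 101 103  86  67  48  48  50  50  51 167 173 169
 167 167]
302 [160 160 157 157 162 171 170 171 176 175 175 175 182  40  58  71  81  89
  96 102  98  95  90 116 103 103  84  53  49  48  50  47  81 145 132 170
 169 168]
[-0.3842  0.1346 -0.0008 -0.0005  0.0006  0.0463]
to C [-0.1046  0.3352  0.      0.     -0.      0.0911]
```

>>> carry_out --increments '[-0.03, 0, -0.0008, 0, 0, 0, -1, -0.08, 0, -0.0008, 0, 0, 0, -1, -0.13, 0, -0.0008, 0, 0, 0, -1, -0.18, 0.005, -0.0008, 0, 0, 0.004, -1, -0.23, 0.03, -0.0008, 0, 0, 0.012, -1, -0.28, 0.06, -0.0008, 0, 0, 0.022, -1, -0.33, 0.095, -0.0008, 0, 0, 0.034, -1, -0.37, 0.125, -0.0008, 0, 0, 0.043, -1, -0.3842, 0.1346, -0.0008, -0.0005, 0.0006, 0.0463, -1, -0.3842, 0.1346, -0.0008, -0.0005, 0.0006, 0.0463, -1]'

```text
time: 38.95
tool_pos: [449.9, -60.0, 158.2]
tcp_rot: [180.0, -0.0, 5.0]
ft_force: [-0.9, 0.3, -0.7]
finger_gap: 32.9
grip_force: 39.8
```

>>> carry_out --increments '[-0.01, 0.03, 0, 0, 0, 0.008, -1, -0.025, 0.08, 0, 0, 0, 0.02, -1, -0.042, 0.135, 0, 0, 0, 0.036, -1, -0.06, 0.19, 0, 0, 0, 0.052, -1, -0.077, 0.245, 0, 0, 0, 0.067, -1, -0.092, 0.295, 0, 0, 0, 0.08, -1, -0.101, 0.325, 0, 0, 0, 0.088, -1, -0.1046, 0.3352, 0, 0, 0, 0.0911, -1, -0.1046, 0.3352, 0, 0, 0, 0.0911, -1, -0.1046, 0.3352, 0, 0, 0, 0.0911, -1]'

```text
time: 40.2
tool_pos: [420.3, -196.7, 158.2]
tcp_rot: [-180.0, -0.0, -27.7]
ft_force: [-0.1, 0.0, -0.8]
finger_gap: 32.7
grip_force: 39.8
```

```bash
python3 - <<'E'
from h import *
s=sense(); print(s["ft_force"].round(2),s["finger_gap"]); snap("wrist","w16"); rodcheck("w16",s["tool_pos"],s["tcp_rot"])
R=Ro.from_euler("xyz",s["tcp_rot"],degrees=True); print("L in tool",R.inv().apply(np.array([539.2,-260.1,205])-s["tool_pos"]).round(1))
arch("w16",s["tool_pos"],s["tcp_rot"])
E
```

```text
[-0.09  0.04 -0.78] 32.70663741307664
40 -0.0 12.9
55 0.2 9.9
70 0.1 9.6
85 0.3 9.7
100 -0.6 19.5
axis col 286 [82, 80, 61, 44, 45, 48, 48, 51, 52, 48, 46, 45, 55, 61, 61, 54, 98, 103, 119, 117, 114, 115, 120, 117, 114, 114, 104, 104]
-9 [(96, 71), (99, 69), (102, 65)]
9 [(96, 83), (99, 88), (102, 78)]
L in tool [134.8   0.9 -46.8]
{-4: np.float64(355.1), 0: np.float64(343.7), 4: np.float64(332.1), 8: np.float64(320.2), 12: np.float64(308.2)}
268 [194 192 190 188 190 190 189 191 194 192 195 194 200  52  62  76  87  95
 102 109 110 105  97 159 198 196 195 196 195 194 182 203  89  35  39  40
  39  39]
272 [191 191 188 189 191 189 190 193 191 195 194 192 192 161  55  73  86  94
 102 107 111 106 100 123 201 195 196 197 194 185 199  96  37  38  39  40
  38  38]
298 [193 196 193 192 190 189 190 191 189 189 197 197 200 163  55  74  85  94
 100 106 107 105  99 142 197  94  38  39  38  39  40  38  37  40  38  38
  36  36]
302 [194 194 192 190 191 189 191 193 192 189 194 198 212  42  60  76  86  94
 102 105 107 103  95 157  94  37  40  40  38  39  38  38  38  39  38  36
  38  36]
```

Lower the small cup in front of the medium one and slide it home in the same way.

>>> carry_out --increments '[0.03, 0, 0, 0, 0, 0, -1, 0.07, 0, 0, 0, 0, 0, -1, 0.12, 0, 0, 0, 0, 0, -1, 0.16, 0, 0, 0, 0, 0, -1, 0.185, 0, 0, 0, 0, 0, -1, 0.19, 0, 0, 0, 0, 0, -1, 0.19, 0, 0.02, 0, 0, 0, -1, 0.19, 0, 0.045, 0, 0, 0, -1, 0.19, 0, 0.07, 0, 0, 0, -1, 0.19, 0, 0.079, 0, 0, 0, -1]'

```text
time: 41.5
tool_pos: [486.6, -232.2, 125.6]
tcp_rot: [-180.0, 0.1, -27.8]
ft_force: [-4.5, 2.9, 10.9]
finger_gap: 32.5
grip_force: 40.7
```

>>> carry_out --increments '[0.0, 0, 0, 0, 0, 0, -1, 0.01, 0, 0, 0, 0, 0, -1, 0.025, 0, 0, 0, 0, 0, -1, 0.04, 0, 0, 0, 0, 0, -1, 0.055, 0, 0, 0, 0, 0, -1, 0.07, 0, 0, 0, 0, 0, -1, 0.075, 0, 0, 0, 0, 0, -1, 0.075, 0, 0, 0, 0, 0, -1, 0.075, 0, 0, 0, 0, 0, -1, 0.075, 0, 0, 0, 0, 0, -1]'

```text
time: 42.75
tool_pos: [513.8, -246.6, 126.6]
tcp_rot: [180.0, -0.0, -27.8]
ft_force: [0.3, 0.7, -0.0]
finger_gap: 32.4
grip_force: 40.0
```

>>> carry_out --increments '[0.005, 0, 0, 0, 0, 0, -1, 0.01, 0, 0, 0, 0, 0, -1, 0.014, 0, 0, 0, 0, 0, -1, 0.015, 0, 0.001, 0, 0, 0, -1, 0.015, 0, 0.002, 0, 0, 0, -1, 0.015, 0, 0.002, 0, 0, 0, -1, 0.015, 0, 0.002, 0, 0, 0, -1, 0.015, 0, 0.002, 0, 0, 0, -0.2, 0.015, 0, 0.002, 0, 0, 0, -0.1, 0.015, 0, 0.002, 0, 0, 0, 0]'

```text
time: 44.0
tool_pos: [519.2, -249.4, 125.8]
tcp_rot: [-180.0, -0.0, -27.8]
ft_force: [-0.2, -0.0, 0.2]
finger_gap: 42.8
grip_force: 0.0
```

>>> carry_out --increments '[0, 0, 0, 0, 0, 0, 0.2, 0, 0, 0, 0, 0, 0, 0.4, 0, 0, 0, 0, 0, 0, 0.4, 0, 0, -0.03, 0, 0, 0, 0.4, 0, 0, -0.08, 0, 0, 0, 0.4, 0, 0, -0.14, 0, 0, 0, 0.4, -0.02, 0, -0.2, 0, 0, 0, 0.4, -0.07, 0, -0.26, 0, 0, 0, 0.4, -0.12, 0, -0.31, 0, 0, 0, 0.4, -0.15, 0, -0.33, 0, 0, 0, 0.4]'

```text
time: 45.25
tool_pos: [466.5, -221.7, 261.2]
tcp_rot: [180.0, -0.3, -27.8]
ft_force: [0.3, 0.0, -0.4]
finger_gap: 59.6
grip_force: 0.0
```

```bash
python3 - <<'E'
from h import *
s=sense(); print(s["tool_pos"].round(1),s["ft_force"].round(2)); im,c=snap("wrist","w17"); hung("w17"); ia,ca=snap("scene","a17"); ib,cb=snap("side","s17")
cv2.imwrite("pics/final.png",np.hstack([cv2.resize(ia[140:260,245:345],(400,480),interpolation=cv2.INTER_CUBIC),cv2.resize(im[0:300,160:410],(400,480))]))
E
```

```text
[ 466.5 -221.7  261.2] [ 0.31  0.03 -0.42]
-3 [(-110, 42), (-108, 43), (-106, 52), (-104, 56), (-102, 58), (-100, 61), (-98, 61), (-96, 60), (-94, 60), (-92, 59), (-90, 56), (-88, 61), (-86, 65), (-84, 63), (-82, 63), (-80, 62), (-78, 62), (-76, 62), (-74, 63), (-72, 61), (-70, 144), (-68, 167), (-66, 115), (-64, 64), (-62, 125), (-60, 176), (-58, 126), (-56, 64), (-54, 91), (-52, 176), (-50, 147), (-48, 63), (-46, 63), (-44, 65), (-42, 64), (-40, 65), (-38, 64), (-36, 64), (-34, 66), (-32, 65)]
0 [(-110, 60), (-108, 59), (-106, 57), (-104, 88), (-102, 87), (-100, 86), (-98, 86), (-96, 86), (-94, 86), (-92, 85), (-90, 86), (-88, 83), (-86, 84), (-84, 82), (-82, 82), (-80, 84), (-78, 81), (-76, 82), (-74, 83), (-72, 69), (-70, 164), (-68, 154), (-66, 83), (-64, 83), (-62, 136), (-60, 177), (-58, 99), (-56, 81), (-54, 112), (-52, 155), (-50, 129), (-48, 80), (-46, 78), (-44, 79), (-42, 80), (-40, 78), (-38, 78), (-36, 78), (-34, 78), (-32, 78)]
3 [(-110, 59), (-108, 60), (-106, 59), (-104, 74), (-102, 73), (-100, 73), (-98, 73), (-96, 73), (-94, 73), (-92, 72), (-90, 71), (-88, 71), (-86, 72), (-84, 72), (-82, 71), (-80, 69), (-78, 70), (-76, 70), (-74, 65), (-72, 82), (-70, 151), (-68, 139), (-66, 62), (-64, 58), (-62, 141), (-60, 152), (-58, 79), (-56, 51), (-54, 130), (-52, 150), (-50, 114), (-48, 61), (-46, 61), (-44, 59), (-42, 59), (-40, 60), (-38, 60), (-36, 58), (-34, 60), (-32, 59)]
```

View pics/final.png

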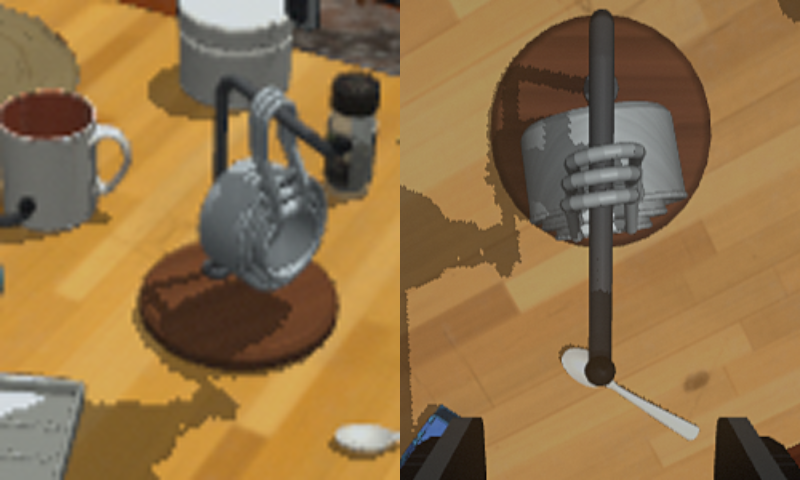

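The picture shows all three loops side by side on the rod, at (605,155), (602,178) and (600,200), with the cups nested and mouths towards the tip. I'll let it settle for a moment while the arm stays clear, then hand in.

>>> carry_out --increments '[0, 0, -0.02, 0, 0, 0, 0.4, 0, 0, -0.04, 0, 0, 0, 0.4, 0, 0, -0.05, 0, 0, 0, 0.4, 0, 0, -0.05, 0, 0, 0, 0.4, 0, 0, -0.05, 0, 0, 0, 0.4, 0, 0, -0.05, 0, 0, 0, 0.4, 0, 0, -0.05, 0, 0, 0, 0.4, 0, 0, -0.05, 0, 0, 0, 0.4, 0, 0, -0.05, 0, 0, 0, 0.4, 0, 0, -0.05, 0, 0, 0, 0.4]'

```text
time: 46.65
tool_pos: [466.1, -221.4, 277.8]
tcp_rot: [180.0, -0.0, -27.8]
ft_force: [0.3, 0.2, -0.1]
finger_gap: 59.9
grip_force: 0.0
```

>>> carry_out --increments '[0, 0, 0, 0, 0, 0, 0.4, 0, 0, 0, 0, 0, 0, 0.4, 0, 0, 0, 0, 0, 0, 0.4, 0, 0, 0, 0, 0, 0, 0.4, 0, 0, 0, 0, 0, 0, 0.4, 0, 0, 0, 0, 0, 0, 0.4, 0, 0, 0, 0, 0, 0, 0.4, 0, 0, 0, 0, 0, 0, 0.4, 0, 0, 0, 0, 0, 0, 0.4, 0, 0, 0, 0, 0, 0, 0.4]'

```text
time: 47.9
tool_pos: [466.1, -221.4, 277.8]
tcp_rot: [-180.0, -0.0, -27.8]
ft_force: [-0.0, 0.0, -0.0]
finger_gap: 59.8
grip_force: 0.0
```

```bash
python3 -c "
from bench import order
print(order.hand_in())"
```

```text
the job is handed in; nothing more can be done
None
```

All three cups hang nested on the stand's hook (large, medium, small; loops about 8 mm apart, mouths to the tip), handed in at 47.9 s with no verdict returned; the first grip on the large cup slipped, but it stayed on its rail hook and I re-gripped it.

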